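Clear the catch pot and gauge the plate gap of a laboratory mill

TASK

The mill has just been cleared of a jam and its plates wound in again, and the lumps that dropped out are still in the steel catch pot: tip all of them into the steel tray and set the empty pot down upright on the bench. Then take the taper gauge out of its stand and slide its blade, held upright, down from above between the two grinding plates at the top until it drags snugly on both of them, without jamming it in or forcing the plates apart. Finish while still holding the gauge there at that depth, and leave the other things on the bench alone.

Things in the scene. Friction and masses are not known exactly. Their poses are not given: they have to be found in the camera images.
- pot: Catch pot: plain round straight-walled steel pot, open at the top, outside diameter 64 mm, 80 mm tall, wall 3 mm, floor 4 mm, 0.16 kg. Stands on the bench near the robot holding four lumps. Origin: centre of its underside; z up through the open mouth.
- lump0_mid (a point): Centre of one of the four hard brown lumps of dried root, about 21 mm across and 19 mm tall, 11 g each, lying on the floor of the pot at the start.
- lump1_mid (a point): Centre of one of the four hard brown lumps of dried root, about 21 mm across and 19 mm tall, 11 g each, lying on the floor of the pot at the start.
- lump2_mid (a point): Centre of one of the four hard brown lumps of dried root, about 21 mm across and 19 mm tall, 11 g each, lying on the floor of the pot at the start.
- lump3_mid (a point): Centre of one of the four hard brown lumps of dried root, about 21 mm across and 19 mm tall, 11 g each, lying on the floor of the pot at the start.
- tray: Reject tray: open steel tray fixed on the bench at the robot's left, 260 mm (its x) by 200 mm (its y), 45 mm tall, wall and floor 4 mm. Origin: centre of its underside. Empty at the start.
- gauge_stand: Gauge stand: white block with a 100 x 88 x 6 mm foot; block 68 mm (its x) by 56 mm (its y), 80 mm tall, with a 20 (x) by 14 (y) mm upright slot in the middle of its top. Fixed to the bench. Origin: centre of its underside. Pot and stand share the two places just in front of the robot; either may be on the left.
- gauge: Taper gauge, 0.09 kg, standing blade down in the stand. Origin: on its long axis at the shoulder, where the blade begins; z runs up the handle, x along the blade's width, y through its thickness. Above the origin: a shoulder plate 28 (x) x 20 (y) x 5 mm resting on the stand's top, then an upright black handle 24 (x) x 14 (y) mm that ends 61 mm above the origin; grip it across x or y.
- gauge_tip (a point): Middle of the gauge blade's tip, 70 mm below the gauge's origin along its z. The steel blade between them is 14 mm wide (gauge x), a symmetric wedge 2 mm thick (gauge y) at the tip that grows by 1 mm for every 8 mm, to 10.75 mm at the shoulder.
- mill: Laboratory plate mill, fixed: from its -y end a finned motor, gearbox, feed barrel with a steel hopper (top 290 mm above the bench, nearest edge 75 mm from the fixed plate's face), two upright grinding plates, and at its +y end a bearing post with a black star knob. Its axis runs along its y, 152 mm above the bench. Origin: on the bench below the centre of the fixed plate's grinding face.
- fixed_plate: Fixed grinding plate: upright steel disc 130 mm in diameter, 14 mm thick. Origin: centre of its grinding face, 152 mm above the bench; y points out of the face across the gap to the running plate, z up. The rim's top is 65 mm above the origin; the rim beside the gap has a 3 mm bevel, so the flat faces begin 62 mm above the origin. A 24 mm shaft crosses the gap on the axis.
- running_plate: Running grinding plate: same disc facing the fixed one, axes parallel, locked. Origin: centre of its grinding face, so the gap is its distance from the fixed plate's origin: 4.5 to 7.2 mm, different each time. The gauge drags on both plates when its blade is as thick as the gap at the flat faces' top edge, its tip then 20 to 42 mm below that edge; 4 to 8 N of downward push is snug.
- flask: Bystander: conical glass flask, 82 mm wide, 122 mm tall.
- bottle: Bystander: glass bottle with blue cap, 60 mm wide, 130 mm tall.
- jar1: Bystander: small white jar with red cap, 40 mm wide, 62 mm tall.
- jar2: Bystander: small white jar with red cap, 40 mm wide, 62 mm tall.
- brush: Bystander: brush 150 mm long lying along x between the pot and the gauge stand.
- dish: Bystander: white weighing dish, 84 mm wide, 18 mm tall.
- beaker: Bystander: glass beaker, 72 mm wide, 95 mm tall.
Mind the look-alikes: they are no part of the job. What is shaped like the pot but blue or pink is not meant.

How it is judged (in metres and radians):
On the way, in this order (a step that is already met when the one before it is completed fails the run):
1. all four lumps have been tipped out of the pot and lie in the tray (x of lump0_mid in the frame of tray between -0.13 and 0.13 m and y of lump0_mid in the frame of tray between -0.1 and 0.1 m and z of each of lump0_mid, lump1_mid, lump2_mid, lump3_mid in the frame of tray below 0.045 m and x of lump1_mid in the frame of tray between -0.13 and 0.13 m and y of lump1_mid in the frame of tray between -0.1 and 0.1 m and x of lump2_mid in the frame of tray between -0.13 and 0.13 m and y of lump2_mid in the frame of tray between -0.1 and 0.1 m and x of lump3_mid in the frame of tray between -0.13 and 0.13 m and y of lump3_mid in the frame of tray between -0.1 and 0.1 m and horizontal distance between pot and lump0_mid above 0.035 m and horizontal distance between pot and lump1_mid above 0.035 m and horizontal distance between pot and lump2_mid above 0.035 m and horizontal distance between pot and lump3_mid above 0.035 m), for 0.2 s.
2. the empty pot stands upright on the bench, let go (angle between pot's own z axis and vertical below 0.08 rad and height (world z) of pot between -0.004 and 0.004 m and linear speed of pot below 0.02 m/s and horizontal distance between pot and tray above 0.13 m and contact force between the fingers and pot below 0.1 N and x of lump0_mid in the frame of tray between -0.13 and 0.13 m and y of lump0_mid in the frame of tray between -0.1 and 0.1 m and z of each of lump0_mid, lump1_mid, lump2_mid, lump3_mid in the frame of tray below 0.045 m and x of lump1_mid in the frame of tray between -0.13 and 0.13 m and y of lump1_mid in the frame of tray between -0.1 and 0.1 m and x of lump2_mid in the frame of tray between -0.13 and 0.13 m and y of lump2_mid in the frame of tray between -0.1 and 0.1 m and x of lump3_mid in the frame of tray between -0.13 and 0.13 m and y of lump3_mid in the frame of tray between -0.1 and 0.1 m), for 0.2 s.
3. the gauge is held upright between the plates, dragging snugly on both (contact force between gauge and fixed_plate between 1 and 20 N and contact force between gauge and running_plate between 1 and 20 N and ((y of running_plate in the frame of fixed_plate below 0.0052 m and z of gauge_tip in the frame of fixed_plate below 0.046 m) or (y of running_plate in the frame of fixed_plate below 0.0059 m and z of gauge_tip in the frame of fixed_plate below 0.04 m) or (y of running_plate in the frame of fixed_plate below 0.0066 m and z of gauge_tip in the frame of fixed_plate below 0.035 m) or (y of running_plate in the frame of fixed_plate below 0.009 m and z of gauge_tip in the frame of fixed_plate below 0.029 m)) and z of gauge_tip in the frame of fixed_plate above 0 m and x of gauge_tip in the frame of fixed_plate between -0.035 and 0.035 m and y of gauge_tip in the frame of fixed_plate between -0.001 and 0.009 m and angle between gauge's own z axis and vertical below 0.08 rad and angle between the y axis of gauge and the y axis of fixed_plate, either way round below 0.12 rad and contact force between the fingers and gauge above 1 N and linear speed of gauge below 0.005 m/s), for 0.2 s.
At the end, for the whole second after the job is handed in: Gauge held still, upright (0.08 rad), in line with the plates (0.12 rad), its tip below the faces' top edge by 16, 22, 27 or 33 mm at least (gaps up to 5.2, 5.9, 6.6, 7.2 mm), within 35 mm of the middle, pressing each plate with 1 to 20 N. All lumps in the tray; pot let go, upright on the bench (all of step 2 and all of step 3 and horizontal distance between pot and lump0_mid above 0.035 m and horizontal distance between pot and lump1_mid above 0.035 m and horizontal distance between pot and lump2_mid above 0.035 m and horizontal distance between pot and lump3_mid above 0.035 m); the arm keeps its last pose, push and grip.
It fails at once if the pot is let fall (height (world z) of pot above 0.03 m and linear speed of pot above 0.4 m/s and contact force between the fingers and pot below 0.05 N).
It fails at once if the gauge is jammed in: it presses on a plate with more than 30 N (contact force between gauge and fixed_plate above 30 N or contact force between gauge and running_plate above 30 N).
It fails at once if the plates are forced apart: the running plate is shifted by more than 1.5 mm (distance of running_plate from where it was at the start of the episode above 0.0015 m).
It fails at once if a bystander is pushed more than 40 mm from its place or knocked over (distance of any of flask, bottle, jar1, jar2, brush, dish, beaker from where it was at the start of the episode above 0.04 m or angle between any of flask, bottle, jar1, jar2, dish, beaker's own z axis and vertical above 0.6 rad).
It also fails if it takes over 72 s, if anything falls off the work surface, if the arm or the gripper's body presses on something with over 40 N, if the wrist force passes 120 N, or if a joint passes its speed limit or range.

ROBOT

A 6-joint arm with a two-finger parallel gripper is mounted at the origin on the work surface. World frame = base frame: x ahead of the robot, y to its left, z up, the work surface at z = 0. Lengths are in mm, angles in rad, forces in N, time in s.
With the tool pointing down it reaches from about 350 to 875 mm from the base axis. Payload 4.2 kg.
Tool frame: the origin (TCP) lies on the centre line of the jaws, within the pads' length; the fingertips stand 22 mm ahead of it and the grasp point (between the pads) lies 3 mm ahead of it (arm.nose_length is the distance from the TCP to the fingertips, in mm); z points along the fingers, x is the direction in which the jaws open and shut, and the axes are right-handed (so a half turn about z gives the same grasp; the last joint's range is limited). The gripper opens to 85 mm and grips with 20 to 120 N. Pads are 22 mm wide; open, the fingers measure 114 mm over their backs; the gripper's body (76 mm by 85 mm) begins 54 mm behind the grasp point. The pads swing forward as they close: fully open they stand 13 mm farther back than shut.
Start: joints at [-0.895, 0.385, 0.008, 0, -1.194, -0.259], TCP at [253.035, -571.465, 253.312] pointing down, gripper open.
Joint ranges: [-3.14, 3.14], [-1.21, 2.06], [-1.07, 1.41], [-3.16, 2.05], [-2.99, -0.16], [-3.1, 3.1]. Speed limits (rad/s): [2.79, 2.79, 3.14, 3.14, 3.14, 3.14].

INTERFACE

Orientations are given as a unit quaternion [x, y, z, w].
In Python, from bench import telemetry, get_image, workorder, nets, arm gives the robot as it stands.
- The arm moves only by the tool apply_moves, never from a script. Its argument "steps" is a list of rows, each an object with "hand": the opening, from 0 (shut) to 1 (fully open); "xyz": the shift along the tool's x, y, z in cm, a list of three; "delta_rot": the turn, a rotation vector about the tool's x, y, z in rad, a list of three. In form: [{"hand": hand, "xyz": [x, y, z], "delta_rot": [wx, wy, wz]}, ...]. A call has 1 to 12 rows; each row is the pose to reach, as a shift and turn from the pose commanded when the call began, along the tool's axes at that moment; what a row does not reach only later rows make up. A row lasts 1/12 s, in which the tool goes at most 41.7 mm and 7.16 degrees, less where a joint would pass 70% of its speed; a pose out of reach is approached as far as the arm can. A call with a gripper value outside its range is refused whole. The fingers move at their own pace and stop on an object; the grip force is fixed at half the most. Time passes only in rows, so rows that repeat a pose let the fingers close. It gives the time, the measured TCP pose, the force and the opening at its end, in the units of the state.
- telemetry.read_state(): the state, without advancing time (a new reading comes with each control period).
- get_image(name): name is "scene" or "top" or "wrist"; returns a dict with "frame" (400x640x3 uint8, blue, green, red), "fx", "fy", "cx", "cy" (pixels), "origin" and "orientation" of the camera in the world. Camera axes: x right, y down, z forward; pixel columns grow to the right and rows downward; lengths in mm; the calibration is good to about 2 mm. A picture is of the moment at which its call begins. There is no depth.
- workorder.job_done(): hands the job in, once; it reports no verdict.
Trained networks look in a picture, given as the dict that the camera call returned (one of the last four; its "shot" number tells which), for a name from the list of things; names that differ only in an ending like _2 or _b are one class to them, and where a whole thing is asked for, a point or a joint stands for the part that bears it (a point fixed in the world has none). Each returns a list of dicts, best first, with "confidence" (0 to 1); they miss things now and then, are a little off and sometimes report something else, mostly with a low value. They report only what shows in the picture. A call takes as long as a camera call. They do not tell look-alikes from the thing itself.
- nets.recognise(picture, label): "xyz" ([x, y, z] in mm, in world coordinates, good to about 4 mm: the middle of the surface that is visible of it).
- nets.outline_of(picture, label): "pixels" (400x640 bool, what is visible of it).
- nets.pinpoint(picture, label): "xyz" ([x, y, z] in mm, in world coordinates, good to about 4 mm: a listed point, or the origin of a listed thing).
The state is a dict: "clock": time; "joints": joint angles; "joint_vel": joint speeds; "joint_efforts": joint torques, N m; "position": TCP position; "ee_rot": TCP orientation; "contact_force": force on the tool from outside, world axes, zero at the start; "wrist_torque": the same for the moment, N m; "gripper_width": finger opening in mm.
Only numpy, scipy, OpenCV 4.12 (cv2) and the standard library are available. Lean on these libraries where they do the work, as an engineer would, in place of code of your own. Each camera call takes 0.05 s, during which the arm holds its last target.

## Working session

There is one attempt and no reset: what is moved stays moved. The work goes in short steps, Python scripts to look and compute and a tool call to move; the robot and the scene stay as the last step left them, time stands still between calls to the robot, and variables do not carry over. Pictures are saved under pics/ and viewed, and the job is handed in when it is done.

Besides the shell and the picture viewer there is one more tool, called after "Call:" as a command line: name --argument value ..., lists and objects as JSON in quotes. apply_moves: Moves the arm, as the interface text tells. Its arguments: {"type":"object","properties":{"steps":{"type":"array"}},"required":["steps"]}

```bash
ls; mkdir -p pics; cat > h.py <<'E'
import numpy as np, cv2, json
from bench import telemetry, get_image, workorder, nets, arm
from scipy.spatial.transform import Rotation as R
def proj(im,p):
    Rc=R.from_quat(im["orientation"]).as_matrix(); c=Rc.T@(np.array(p,float)-np.array(im["origin"]))
    return np.array([im["fx"]*c[0]/c[2]+im["cx"], im["fy"]*c[1]/c[2]+im["cy"]])
def ray(im,u,v):
    Rc=R.from_quat(im["orientation"]).as_matrix()
    d=Rc@np.array([(u-im["cx"])/im["fx"],(v-im["cy"])/im["fy"],1]); return np.array(im["origin"]),d
def onz(im,u,v,z):
    o,d=ray(im,u,v); return o+d*(z-o[2])/d[2]
def st():
    s=telemetry.read_state()
    print({k:np.round(s[k],3).tolist() for k in s if k!='joint_vel'}); return s
E
python3 - <<'E'
from h import *
s=st()
for n in ["scene","top"]:
    im=get_image(n); cv2.imwrite(f"pics/{n}0.png",im["frame"])
    print(n,np.round(im["origin"]),np.round(R.from_quat(im["orientation"]).as_matrix(),2).tolist(),im["fx"])
    for l in ["pot","tray","gauge_stand","gauge","mill","fixed_plate","running_plate","brush"]:
        print(l,[(np.round(d["xyz"]).tolist(),round(d["confidence"],2)) for d in nets.pinpoint(im,l)])
E
```

```text
pics
{'clock': 0.0, 'joints': [-0.895, 0.386, 0.007, -0.001, -1.194, -0.259], 'joint_efforts': [-0.001, -39.229, 18.84, 4.186, -0.005, -0.0], 'position': [252.809, -570.997, 252.208], 'ee_rot': [0.546, 0.838, 0.001, -0.001], 'contact_force': [0.063, -0.329, 0.096], 'wrist_torque': [0.046, 0.04, 0.02], 'gripper_width': 85.478}
scene [1192. -298. 1041.] [[0.44, 0.71, -0.54], [0.9, -0.35, 0.27], [0.0, -0.61, -0.79]] 438.6756740641685
pot [([449.0, 117.0, 5.0], 0.95), ([571.0, 131.0, 1.0], 0.89), ([331.0, 122.0, -1.0], 0.83)]
tray [([577.0, 367.0, 0.0], 0.86)]
gauge_stand [([467.0, -119.0, -3.0], 0.91)]
gauge []
mill [([628.0, -111.0, -4.0], 0.77)]
fixed_plate [([628.0, -110.0, 152.0], 0.85)]
running_plate [([623.0, -105.0, 150.0], 0.6), ([363.0, -394.0, 1.0], 0.29)]
brush [([427.0, 3.0, -2.0], 0.95)]
top [ 418.   24. 1259.] [[-0.02, -0.99, 0.12], [-1.0, 0.01, -0.01], [0.01, -0.12, -0.99]] 383.32861598052585
pot [([331.0, 121.0, -0.0], 0.95), ([449.0, 118.0, -2.0], 0.8), ([566.0, 131.0, 2.0], 0.55)]
tray [([579.0, 373.0, 3.0], 0.66)]
gauge_stand [([470.0, -121.0, 6.0], 0.55), ([469.0, -122.0, 84.0], 0.52)]
gauge [([466.0, -119.0, 81.0], 0.54), ([364.0, -396.0, 3.0], 0.53)]
mill [([629.0, -111.0, 0.0], 0.86), ([450.0, 99.0, 14.0], 0.22)]
fixed_plate [([426.0, 10.0, -3.0], 0.7), ([627.0, -110.0, 154.0], 0.61)]
running_plate [([627.0, -102.0, 152.0], 0.7)]
brush [([423.0, 11.0, 0.0], 0.69)]
```

View pics/scene0.png

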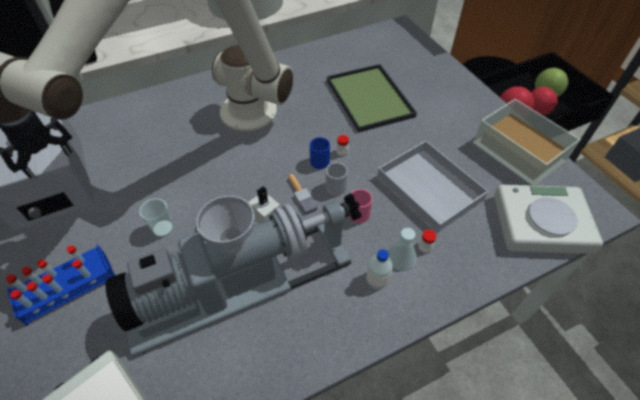

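View pics/top0.png

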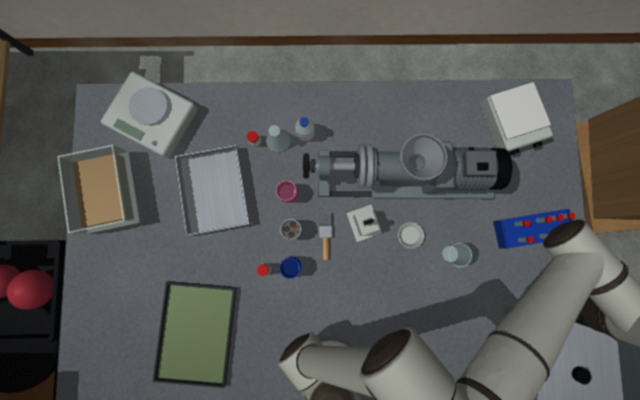

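The top view shows three pot-shaped things: pink at (287,191), steel grey at (290,229) with something inside, and blue at (290,267). The grey one fits the description. I'll confirm it in a crop and check what `arm` offers.

View pics/crop1.png

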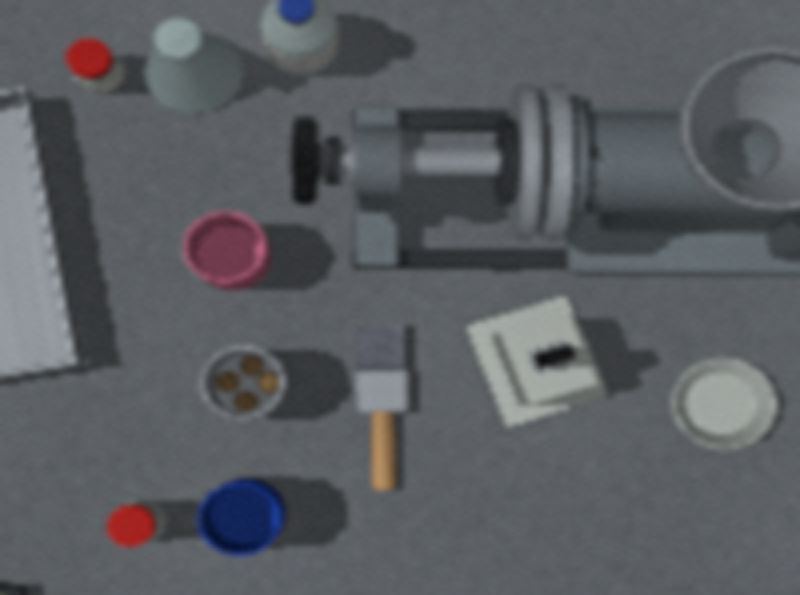

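Confirmed: the grey steel pot, crop (240,380), holds four brown lumps; the pink and blue ones are look-alikes. I'll write a helper to plan moves and move toward the pot, collecting kinematic data on the way.

```bash
cat >> h.py <<'E'
import os
def log():
    s=telemetry.read_state()
    d=json.load(open("log.json")) if os.path.exists("log.json") else []
    if not d or d[-1]["clock"]!=s["clock"]:
        d.append({k:np.array(s[k]).tolist() for k in s}); json.dump(d,open("log.json","w"))
    return s
def cmd(): 
    c=json.load(open("cmd.json")); return np.array(c["p"]),R.from_quat(c["q"])
def setcmd(p,r): json.dump({"p":list(map(float,p)),"q":r.as_quat().tolist()},open("cmd.json","w"))
def commit(xyz,rot):
    p,r=cmd(); setcmd(p+r.apply(np.array(xyz)*10), r*R.from_rotvec(rot)); 
    s=log(); p,r=cmd(); print("cmd",p.round(1),"meas",np.round(s["position"],1),"angerr",round((r.inv()*R.from_quat(s["ee_rot"])).magnitude(),4),"F",np.round(s["contact_force"],1),"w",round(s["gripper_width"],1),"t",round(s["clock"],2),"j",np.round(s["joints"],2))
def plan(p1,r1):
    p,r=cmd(); d=r.inv().apply(np.array(p1)-p)/10; w=(r.inv()*r1).as_rotvec()
    n=max(np.linalg.norm(d)*10/41.7,np.degrees(np.linalg.norm(w))/7.16)
    print("xyz",d.round(2).tolist(),"rot",w.round(3).tolist(),"rows>=",round(n,1))
def tool(az,q,roll=0):
    # tool z heading azimuth az(deg), q deg below horizontal; roll=0: tool x horizontal, to the left... 
    a=np.radians(az);b=np.radians(q)
    z=np.array([np.cos(a)*np.cos(b),np.sin(a)*np.cos(b),-np.sin(b)])
    x=np.array([-np.sin(a),np.cos(a),0]); y=np.cross(z,x)
    return R.from_matrix(np.array([x,y,z]).T)*R.from_rotvec([0,0,np.radians(roll)])
E
python3 - <<'E'
from h import *
s=log(); setcmd([253.035,-571.465,253.312],R.from_quat([.546,.838,0,0]) )
r=R.from_quat(s["ee_rot"]); m=r.as_matrix(); print(m.round(3))
a=-.895+np.pi-.259
x=np.array([np.cos(a),np.sin(a),0]);z=np.array([0,0,-1.]);r0=R.from_matrix(np.array([x,np.cross(z,x),z]).T)
print((r.inv()*r0).magnitude()); setcmd([253.035,-571.465,253.312],r0)
plan([420,-30,330],tool(40,75))
E
```

```text
[[-0.405  0.914 -0.   ]
 [ 0.914  0.405  0.   ]
 [ 0.    -0.    -1.   ]]
6.63278864530936e-05
xyz [42.75, 37.19, -7.67] rot [-0.26, 0.037, -0.28] rows>= 13.7
```

Call:
apply_moves --steps '[{"hand": 1,"xyz": [14,12,-7.6],"delta_rot": [0,0,-0.1]},{"hand": 1,"xyz": [14,12,-7.6],"delta_rot": [0,0,-0.1]},{"hand": 1,"xyz": [14,12,-7.6],"delta_rot": [0,0,-0.1]},{"hand": 1,"xyz": [14,12,-7.6],"delta_rot": [0,0,-0.1]},{"hand": 1,"xyz": [14,12,-7.6],"delta_rot": [0,0,-0.1]},{"hand": 1,"xyz": [14,12,-7.6],"delta_rot": [0,0,-0.1]},{"hand": 1,"xyz": [14,12,-7.6],"delta_rot": [0,0,-0.1]}]'

```text
clock: 1.93
position: [306.8, -393.9, 330.9]
ee_rot: [0.502, 0.865, -0.0, 0.002]
contact_force: [0.5, -0.3, -0.7]
gripper_width: 85.4
```

```bash
python3 - <<'E'
from h import *
commit([14,12,-7.6],[0,0,-.1])
plan([420,-30,330],tool(40,75))
E
```

```text
cmd [ 306.1 -394.9  329.3] meas [ 306.8 -393.9  330.9] angerr 0.0046 F [ 0.5 -0.3 -0.7] w 85.4 t 1.93 j [-0.58  0.12 -0.16  0.   -1.29 -0.47]
xyz [26.09, 27.93, -0.07] rot [-0.261, 0.024, -0.18] rows>= 9.2
```

Call:
apply_moves --steps '[{"hand": 1,"xyz": [26.1,27.9,0],"delta_rot": [-0.26,0.025,-0.18]},{"hand": 1,"xyz": [26.1,27.9,0],"delta_rot": [-0.26,0.025,-0.18]},{"hand": 1,"xyz": [26.1,27.9,0],"delta_rot": [-0.26,0.025,-0.18]},{"hand": 1,"xyz": [26.1,27.9,0],"delta_rot": [-0.26,0.025,-0.18]},{"hand": 1,"xyz": [26.1,27.9,0],"delta_rot": [-0.26,0.025,-0.18]},{"hand": 1,"xyz": [26.1,27.9,0],"delta_rot": [-0.26,0.025,-0.18]},{"hand": 1,"xyz": [26.1,27.9,0],"delta_rot": [-0.26,0.025,-0.18]},{"hand": 1,"xyz": [26.1,27.9,0],"delta_rot": [-0.26,0.025,-0.18]},{"hand": 1,"xyz": [26.1,27.9,0],"delta_rot": [-0.26,0.025,-0.18]},{"hand": 1,"xyz": [26.1,27.9,0],"delta_rot": [-0.26,0.025,-0.18]},{"hand": 1,"xyz": [26.1,27.9,0],"delta_rot": [-0.26,0.025,-0.18]}]'

```text
clock: 2.85
position: [420.2, -28.3, 328.4]
ee_rot: [0.417, 0.9, 0.118, 0.053]
contact_force: [0.3, -1.3, 0.5]
gripper_width: 85.3
```

```bash
python3 - <<'E'
from h import *
commit([26.1,27.9,0],[-.26,.025,-.18])
plan([440,-30,260],tool(60,50))
im=get_image("wrist"); cv2.imwrite("pics/w1.png",im["frame"])
E
```

```text
cmd [419.7 -30.1 329.3] meas [420.2 -28.3 328.4] angerr 0.0047 F [ 0.3 -1.3  0.5] w 85.3 t 2.85 j [ 0.24 -0.11 -0.37 -0.13 -1.09 -1.06]
xyz [-1.31, -0.28, 7.1] rot [-0.433, 0.161, -0.313] rows>= 4.5
```

View pics/w1.png

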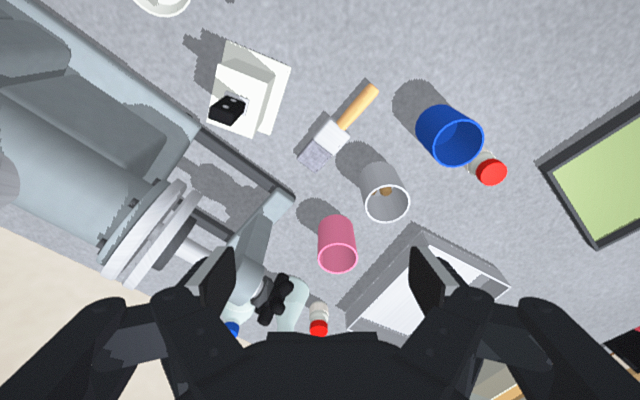

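```bash
cat > kin.py <<'E'
from h import *
from scipy.optimize import least_squares
def Ry(a): return R.from_rotvec([0,a,0]).as_matrix()
def Rx(a): return R.from_rotvec([a,0,0]).as_matrix()
def Rz(a): return R.from_rotvec([0,0,a]).as_matrix()
# flange orientation: x forward
T0=np.array([[0,0,1],[0,1,0],[-1,0,0]],float) # placeholder
def fk(j,P,s4=1,s6=1):
    a1,d1,L2,ax,az,wx,wz,lt,wy=P
    A=Rz(j[0]); p=A@np.array([a1,0,d1]); A=A@Ry(j[1]); p=p+A@np.array([0,0,L2]); A=A@Ry(-j[2]); p=p+A@np.array([ax,0,az])
    A=A@Rx(s4*j[3])@Ry(-j[4]); p=p+A@np.array([wx,wy,wz]); A=A@Rx(s6*j[5]); p=p+A@np.array([lt,0,0])
    # tool z = A x ; tool x at j=0
    M=A@np.array([[0,0,1],[0,s6*0+1,0],[-1,0,0]]).astype(float) if False else A
    return p,M
E
python3 - <<'E'
from kin import *
d=json.load(open("log.json"))
for e in d:
    m=R.from_quat(e["ee_rot"]).as_matrix(); print(np.round(e["joints"],3),np.round(e["position"],1)); print(m.round(3).tolist())
    for s4 in(1,-1):
        for s6 in (1,-1):
            p,A=fk(e["joints"],[0]*9,s4,s6); print(s4,s6,(A.T@m).round(3).tolist())
E
```

```text
[-0.895  0.385  0.008 -0.    -1.194 -0.259] [ 253.  -571.5  253.3]
[[-0.405, 0.914, -0.0], [0.914, 0.405, 0.0], [0.0, -0.0, -1.0]]
1 1 [[-0.0, -0.0, 1.0], [0.494, 0.869, 0.0], [-0.869, 0.494, 0.0]]
1 -1 [[-0.0, -0.0, 1.0], [0.0, 1.0, 0.0], [-1.0, 0.0, -0.0]]
-1 1 [[0.0, -0.0, 1.0], [0.494, 0.869, -0.0], [-0.869, 0.494, 0.0]]
-1 -1 [[0.0, -0.0, 1.0], [0.0, 1.0, 0.0], [-1.0, 0.0, 0.0]]
[-0.583  0.117 -0.159  0.    -1.291 -0.468] [ 306.8 -393.9  330.9]
[[-0.497, 0.868, 0.003], [0.868, 0.497, -0.002], [-0.003, 0.002, -1.0]]
1 1 [[0.0, 0.0, 1.0], [0.805, 0.593, -0.0], [-0.593, 0.805, -0.0]]
1 -1 [[0.0, 0.0, 1.0], [-0.0, 1.0, -0.0], [-1.0, -0.0, 0.0]]
-1 1 [[0.0, -0.0, 1.0], [0.805, 0.593, 0.0], [-0.593, 0.805, 0.0]]
-1 -1 [[0.0, -0.0, 1.0], [0.0, 1.0, 0.0], [-1.0, 0.0, 0.0]]
[ 0.237 -0.113 -0.369 -0.132 -1.087 -1.058] [420.2 -28.3 328.4]
[[-0.646, 0.738, 0.194], [0.763, 0.624, 0.167], [0.002, 0.256, -0.967]]
1 1 [[-0.209, -0.101, 0.973], [0.774, -0.625, 0.101], [0.597, 0.774, 0.209]]
1 -1 [[-0.209, -0.101, 0.973], [0.11, 0.986, 0.126], [-0.972, 0.133, -0.195]]
-1 1 [[0.0, -0.0, 1.0], [0.855, -0.518, -0.0], [0.518, 0.855, 0.0]]
-1 -1 [[0.0, -0.0, 1.0], [0.0, 1.0, 0.0], [-1.0, 0.0, 0.0]]
```

Call:
apply_moves --steps '[{"hand": 1,"xyz": [-1.3,-0.3,5.0],"delta_rot": [-0.433,0.161,-0.313]},{"hand": 1,"xyz": [-1.3,-0.3,5.0],"delta_rot": [-0.433,0.161,-0.313]},{"hand": 1,"xyz": [-1.3,-0.3,5.0],"delta_rot": [-0.433,0.161,-0.313]},{"hand": 1,"xyz": [-1.3,-0.3,5.0],"delta_rot": [-0.433,0.161,-0.313]},{"hand": 1,"xyz": [-1.3,-0.3,5.0],"delta_rot": [-0.433,0.161,-0.313]},{"hand": 1,"xyz": [-1.3,-0.3,5.0],"delta_rot": [-0.433,0.161,-0.313]}]'

```text
clock: 3.4
position: [435.9, -36.4, 279.7]
ee_rot: [0.244, 0.907, 0.332, 0.09]
contact_force: [-0.0, 0.0, -0.7]
gripper_width: 85.5
```

```bash
cat >> kin.py <<'E'
TO=np.array([[0,0,1],[0,1,0],[-1,0,0]],float)
def lin(j):
    # position is linear in parameters: columns
    A=Rz(j[0]); c=[A[:,0],A[:,2]]; A=A@Ry(j[1]); c+=[A[:,2]]; A=A@Ry(-j[2]); c+=[A[:,0],A[:,1],A[:,2]]
    A=A@Rx(-j[3])@Ry(-j[4]); c+=[A[:,0],A[:,1],A[:,2]]; A=A@Rx(-j[5])
    return np.array(c).T, A@TO
def fit():
    d=json.load(open("log.json")); M=np.vstack([lin(e["joints"])[0] for e in d]); y=np.hstack([e["position"] for e in d])
    s=np.linalg.lstsq(M,y,rcond=1e-4); 
    return s[0],(M@s[0]-y).round(1),s[3]
E
python3 - <<'E'
from kin import *
commit([-1.3,-.3,5.0],[-.433,.161,-.313])
P,r,sv=fit(); print(P.round(1),r,sv.round(3))
E
```

```text
cmd [435.7 -33.6 280.2] meas [435.9 -36.4 279.7] angerr 0.0051 F [-0.   0.  -0.7] w 85.5 t 3.4 j [-0.2   0.02 -0.3  -0.75 -1.12 -0.03]
[   0.   160.6  564.9  421.8   -0.     0.   275.7 -159.8   -0. ] [ 0. -0.  0.  0. -0. -0. -0.  0. -0.  0.  0.  0.] [3.957 3.458 2.795 0.536 0.44  0.269 0.123 0.056 0.035]
```

```bash
cat >> kin.py <<'E'
PP=np.array([0,160.6,564.9,421.8,0,0,275.7,-159.8,0])
LO=np.array([-3.14,-1.21,-1.07,-3.16,-2.99,-3.1])+.04; HI=np.array([3.14,2.06,1.41,2.05,-.16,3.1])-.04
def FK(j):
    C,M=lin(j); return C@PP,M
def ik(p,r,j0):
    m=r.as_matrix()
    def f(j):
        q,M=FK(j); e=R.from_matrix(M@m.T).as_rotvec(); return np.r_[(q-p)/100,e*3,(j-j0)*1e-4]
    s=least_squares(f,np.clip(j0,LO+1e-3,HI-1e-3),bounds=(LO,HI)); q,M=FK(s.x)
    return s.x,np.linalg.norm(q-p)+300*R.from_matrix(M@m.T).magnitude()
def path(p0,r0,p1,r1,j0,n=12):
    w=(r0.inv()*r1).as_rotvec(); js=[];mx=0
    for t in np.linspace(0,1,n+1)[1:]:
        j,e=ik(p0+(np.array(p1)-p0)*t,r0*R.from_rotvec(w*t),j0); js.append(j); mx=max(mx,e); j0=j
    return j0,mx,np.array(js)
def heights(j):
    A=Rz(j[0]); p=A@np.array([0,0,PP[1]]); A=A@Ry(j[1]); e=p+A[:,2]*PP[2]; A=A@Ry(-j[2]); w=e+A[:,0]*PP[3]; A=A@Rx(-j[3])@Ry(-j[4]); v=w+A[:,1]*PP[7]
    return e,w,v
E
python3 - <<'E'
from kin import *
P0,r0=cmd(); j0=np.array(telemetry.read_state()["joints"])
pot=np.array([449,117,60.])
for q in (45,35):
  for az in (20,40,60,80,100):
    rg=tool(az,q); tz=rg.apply([0,0,1]); g=pot-3*tz
    j1,e1,_=path(P0,r0,g-110*tz,rg,j0,6); j2,e2,_=path(g-110*tz,rg,g,rg,j1,6)
    if max(e1,e2)>3: print(q,az,"grasp err",round(e1),round(e2)); continue
    print(q,az,"j",j2.round(2),"e,w,v z",[h.round() for h in heights(j2)[1:]])
    lift=g+[0,0,150]; j3,e3,_=path(g,rg,lift,rg,j2,6)
    for az2 in (40,70,100,130):
      for q2 in (5,20):
       for s in (170,-170):
        # pose tilt first then roll
        c=np.array([560,350,190.])
        ra=tool(az2,q); j4,e4,_=path(lift,rg,c,ra,j3,8)
        jj=j4;ee=0;prev=ra
        rb=ra
        for k in range(1,11):
            rn=tool(az2,q+(q2-q)*k/10,s*k/10); jj,e,_=path(c,prev,c,rn,jj,1); prev=rn; ee=max(ee,e)
        if max(e3,e4,ee)<3: print("   pour",az2,q2,s,"j",jj.round(2),[h.round() for h in heights(jj)[1:]])
E
```

```text
45 20 grasp err 21 12
45 40 j [-0.05  0.34 -0.62 -1.61 -0.5   0.62] e,w,v z [array([428., -22., 349.]), array([298., -10., 257.])]
   pour 70 5 170 j [ 0.1   0.58 -0.27 -1.86 -1.21 -2.08] [array([585.,  58., 315.]), array([466.,  92., 214.])]
   pour 70 20 170 j [ 0.21  0.45 -0.21 -1.61 -0.92 -2.4 ] [array([568., 120., 411.]), array([471., 107., 284.])]
   pour 100 5 170 j [ 0.15  0.7   0.07 -1.49 -1.54 -2.34] [array([698., 107., 343.]), array([608.,  80., 214.])]
   pour 100 20 170 j [ 0.23  0.6   0.09 -1.29 -1.36 -2.49] [array([669., 155., 418.]), array([605.,  95., 284.])]
   pour 130 5 170 j [ 0.25  0.86  0.43 -1.29 -1.94 -2.47] [array([787., 198., 354.]), array([737., 140., 214.])]
   pour 130 20 170 j [ 0.3   0.77  0.41 -1.1  -1.79 -2.48] [array([752., 236., 417.]), array([727., 152., 284.])]
45 60 j [-0.03  0.39 -0.52 -1.3  -0.7   0.57] e,w,v z [array([473., -15., 352.]), array([350., -54., 257.])]
   pour 70 5 170 j [ 0.1   0.58 -0.27 -1.86 -1.21 -2.08] [array([585.,  58., 315.]), array([466.,  92., 214.])]
   pour 70 20 170 j [ 0.21  0.45 -0.21 -1.61 -0.92 -2.4 ] [array([568
[... 4648 characters left out ...]
489., -108.,  220.])]
   pour 70 5 170 j [ 0.1   0.58 -0.27 -1.86 -1.21 -2.08] [array([585.,  58., 315.]), array([466.,  92., 214.])]
   pour 70 20 170 j [ 0.21  0.45 -0.21 -1.61 -0.92 -2.4 ] [array([568., 120., 411.]), array([471., 107., 284.])]
   pour 100 5 170 j [ 0.15  0.7   0.07 -1.49 -1.54 -2.34] [array([698., 107., 343.]), array([608.,  80., 214.])]
   pour 100 20 170 j [ 0.23  0.6   0.09 -1.29 -1.36 -2.49] [array([669., 155., 418.]), array([605.,  95., 284.])]
   pour 130 5 170 j [ 0.25  0.86  0.43 -1.29 -1.94 -2.47] [array([787., 198., 354.]), array([737., 140., 214.])]
   pour 130 20 170 j [ 0.3   0.77  0.41 -1.1  -1.79 -2.48] [array([752., 236., 417.]), array([727., 152., 284.])]
```

```bash
python3 - <<'E'
from kin import *
rg=tool(65,45); tz=rg.apply([0,0,1]); g=np.array([449,117.5,55])-3*tz
print(g, tz); plan(g-100*tz,rg)
E
```

```text
[448.10349128 115.57743085  57.12132034] [ 0.29883624  0.64085638 -0.70710678]
xyz [5.77, -4.82, 15.85] rot [-0.087, 0.059, -0.064] rows>= 4.2
```

Call:
apply_moves --steps '[{"hand": 1,"xyz": [5.8,-4.8,15.8],"delta_rot": [-0.087,0.059,-0.064]},{"hand": 1,"xyz": [5.8,-4.8,15.8],"delta_rot": [-0.087,0.059,-0.064]},{"hand": 1,"xyz": [5.8,-4.8,15.8],"delta_rot": [-0.087,0.059,-0.064]},{"hand": 1,"xyz": [5.8,-4.8,15.8],"delta_rot": [-0.087,0.059,-0.064]},{"hand": 1,"xyz": [5.8,-4.8,15.8],"delta_rot": [-0.087,0.059,-0.064]},{"hand": 1,"xyz": [5.8,-4.8,15.8],"delta_rot": [-0.087,0.059,-0.064]}]'

```text
clock: 3.9
position: [415.7, 50.7, 124.7]
ee_rot: [0.203, 0.902, 0.373, 0.079]
contact_force: [-0.0, 0.2, 0.2]
gripper_width: 85.7
```

```bash
python3 - <<'E'
from kin import *
commit([5.8,-4.8,15.8],[-.087,.059,-.064])
rg=tool(65,45); tz=rg.apply([0,0,1]); g=np.array([449,117.5,55])-3*tz
plan(g,rg)
im=get_image("wrist"); cv2.imwrite("pics/w2.png",im["frame"])
print([(np.round(d["xyz"]).tolist(),round(d["confidence"],2)) for d in nets.pinpoint(im,"pot")])
E
```

```text
cmd [417.9  51.6 128.3] meas [415.7  50.7 124.7] angerr 0.0101 F [-0.   0.2  0.2] w 85.7 t 3.9 j [-0.14  0.24 -0.51 -1.06 -0.89  0.43]
xyz [-0.03, -0.03, 10.04] rot [0.0, 0.0, -0.0] rows>= 2.4
[([571.0, 129.0, 2.0], 0.7), ([329.0, 121.0, -2.0], 0.68), ([448.0, 114.0, -1.0], 0.64)]
```

View pics/w2.png

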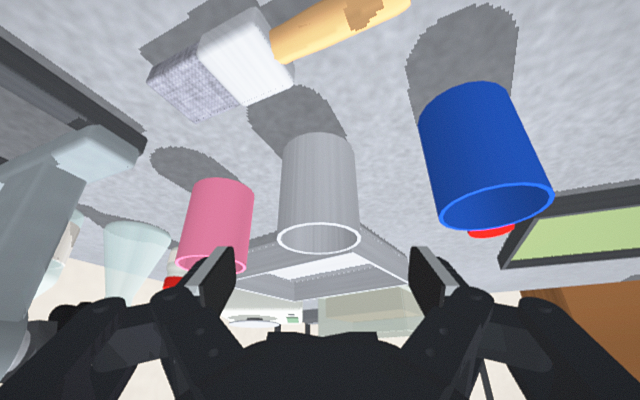

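```bash
python3 - <<'E'
from kin import *
im=get_image("wrist"); s=telemetry.read_state(); print(im["origin"], R.from_quat(s["ee_rot"]).inv().apply(np.array(im["origin"])-s["position"]), s["position"])
E
```

```text
[361.5867393  -72.42069193 164.38292749] [ 1.13361543e-01 -7.04947544e+01 -1.20475991e+02] [419.11676062  49.75128024 129.05173095]
```

Call:
apply_moves --steps '[{"hand": 1,"xyz": [0,0,3.5],"delta_rot": [0,0,0]},{"hand": 1,"xyz": [0,0,6.5],"delta_rot": [0,0,0]},{"hand": 1,"xyz": [0,0,8.5],"delta_rot": [0,0,0]},{"hand": 1,"xyz": [0,0,10],"delta_rot": [0,0,0]},{"hand": 1,"xyz": [0,0,10],"delta_rot": [0,0,0]},{"hand": 1,"xyz": [0,0,10],"delta_rot": [0,0,0]}]'

```text
clock: 4.55
position: [449.0, 114.8, 58.6]
ee_rot: [0.2, 0.902, 0.374, 0.084]
contact_force: [0.7, -1.1, -0.4]
gripper_width: 85.7
```

```bash
python3 - <<'E'
from kin import *
commit([0,0,10],[0,0,0])
im=get_image("wrist"); cv2.imwrite("pics/w3.png",im["frame"])
E
```

```text
cmd [447.8 115.6  57.6] meas [449.  114.8  58.6] angerr 0.0025 F [ 0.7 -1.1 -0.4] w 85.7 t 4.55 j [-0.03  0.41 -0.49 -1.25 -0.75  0.6 ]
```

View pics/w3.png

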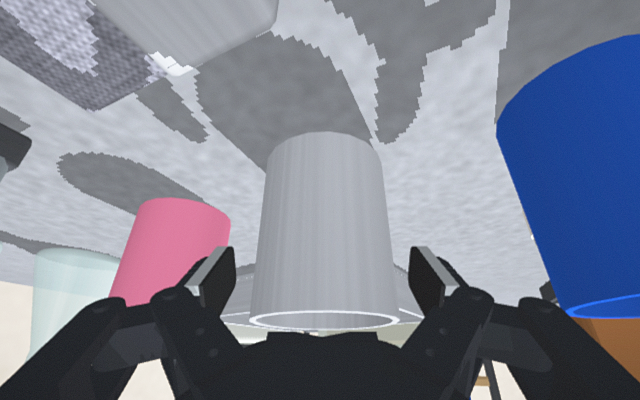

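Pot (323,230) is centred between the pads (215 and 435). Closing.

Call:
apply_moves --steps '[{"hand": 0,"xyz": [0,0,0],"delta_rot": [0,0,0]},{"hand": 0,"xyz": [0,0,0],"delta_rot": [0,0,0]},{"hand": 0,"xyz": [0,0,0],"delta_rot": [0,0,0]},{"hand": 0,"xyz": [0,0,0],"delta_rot": [0,0,0]},{"hand": 0,"xyz": [0,0,0],"delta_rot": [0,0,0]},{"hand": 0,"xyz": [0,0,0],"delta_rot": [0,0,0]},{"hand": 0,"xyz": [0,0,0],"delta_rot": [0,0,0]},{"hand": 0,"xyz": [0,0,0],"delta_rot": [0,0,0]}]'

```text
clock: 5.27
position: [448.4, 115.1, 59.3]
ee_rot: [0.199, 0.902, 0.374, 0.084]
contact_force: [-2.3, -2.3, 6.1]
gripper_width: 62.5
```

```bash
python3 - <<'E'
from kin import *
commit([0,0,0],[0,0,0])
p,r=cmd()
plan(p+[0,0,40],r); plan(p+[0,0,145],r)
E
```

```text
cmd [447.8 115.6  57.6] meas [448.4 115.1  59.3] angerr 0.0034 F [-2.3 -2.3  6.1] w 62.5 t 5.27 j [-0.03  0.41 -0.49 -1.25 -0.75  0.6 ]
xyz [-0.0, 2.83, -2.83] rot [0.0, 0.0, 0.0] rows>= 1.0
xyz [-0.0, 10.25, -10.25] rot [0.0, 0.0, 0.0] rows>= 3.5
```

Call:
apply_moves --steps '[{"hand": 0,"xyz": [0,1,-1],"delta_rot": [0,0,0]},{"hand": 0,"xyz": [0,3,-3],"delta_rot": [0,0,0]},{"hand": 0,"xyz": [0,5,-5],"delta_rot": [0,0,0]},{"hand": 0,"xyz": [0,7.5,-7.5],"delta_rot": [0,0,0]},{"hand": 0,"xyz": [0,9.5,-9.5],"delta_rot": [0,0,0]},{"hand": 0,"xyz": [0,10.3,-10.3],"delta_rot": [0,0,0]},{"hand": 0,"xyz": [0,10.3,-10.3],"delta_rot": [0,0,0]},{"hand": 0,"xyz": [0,10.3,-10.3],"delta_rot": [0,0,0]}]'

```text
clock: 5.93
position: [447.1, 115.5, 203.8]
ee_rot: [0.2, 0.902, 0.374, 0.084]
contact_force: [-0.4, -1.1, -2.8]
gripper_width: 62.6
```

```bash
python3 - <<'E'
from kin import *
commit([0,10.3,-10.3],[0,0,0])
p,r=cmd(); rg=tool(65,45); j0=np.array(telemetry.read_state()["joints"])
im=get_image("wrist"); cv2.imwrite("pics/w4.png",im["frame"])
for az2 in (65,75):
  for c in ([565,360,160],):
    c=np.array(c,float); r2=tool(az2,45); g2=c-3*r2.apply([0,0,1]); j1,e,js=path(p,r,g2,r2,j0,10); print("move",e,js[[2,5,9]].round(2).tolist()); plan(g2,r2)
    prev=r2;pp=g2;jj=j1
    for k in range(1,7):
        rn=tool(az2,45-33*k/6,170*k/6); gn=c+[0,0,-15*k/6]-3*rn.apply([0,0,1]); jj,e,_=path(pp,prev,gn,rn,jj,4); prev,pp=rn,gn; pz=(rn*tool(0,0).inv()).apply([0,0,1])
        potz=rn.apply(rg.inv().apply([0,0,1])); print(k,e.round(1),jj.round(2),"potz",potz.round(2),[h.round() for h in heights(jj)[2:]])
E
```

```text
cmd [447.8 115.6 203.3] meas [447.1 115.5 203.8] angerr 0.0015 F [-0.4 -1.1 -2.8] w 62.6 t 5.93 j [ 0.09  0.1  -0.42 -0.95 -0.85  0.07]
move 1.9243702006716033e-07 [[0.26, 0.17, -0.37, -0.97, -0.72, -0.03], [0.4, 0.26, -0.29, -0.97, -0.61, -0.13], [0.55, 0.38, -0.16, -0.92, -0.51, -0.28]]
xyz [-0.29, 16.1, 21.93] rot [0.0, 0.0, -0.0] rows>= 6.5
1 0.0 [ 0.47  0.4  -0.16 -1.14 -0.55 -0.52] potz [ 0.24 -0.28  0.93] [array([474., 165., 335.])]
2 0.0 [ 0.38  0.42 -0.18 -1.36 -0.62 -0.77] potz [ 0.38 -0.58  0.72] [array([467., 151., 311.])]
3 0.0 [ 0.3   0.45 -0.21 -1.54 -0.71 -1.03] potz [ 0.39 -0.83  0.39] [array([461., 138., 285.])]
4 0.0 [ 0.23  0.49 -0.24 -1.7  -0.82 -1.34] potz [ 0.27 -0.96  0.02] [array([457., 127., 259.])]
5 0.0 [ 0.18  0.54 -0.28 -1.81 -0.93 -1.67] potz [ 0.04 -0.95 -0.32] [array([453., 119., 231.])]
6 0.0 [ 0.13  0.6  -0.3  -1.9  -1.06 -2.04] potz [-0.24 -0.81 -0.53] [array([450., 113., 203.])]
move 1.8100338542984565e-07 [[0.24, 0.19, -0.35, -0.97, -0.77, 0.01], [0.37, 0.28, -0.26, -0.97, -0.72, -0.04], [0.49, 0.42, -0.1, -0.94, -0.69, -0.12]]
xyz [-0.33, 16.1, 21.93] rot [0.0, 0.124, -0.124] rows>= 6.5
1 0.0 [ 0.42  0.43 -0.1  -1.11 -0.73 -0.42] potz [ 0.29 -0.23  0.93] [array([509., 152., 335.])]
2 0.0 [ 0.36  0.46 -0.12 -1.27 -0.79 -0.74] potz [ 0.48 -0.51  0.72] [array([505., 137., 311.])]
3 0.0 [ 0.29  0.49 -0.13 -1.41 -0.86 -1.06] potz [ 0.53 -0.75  0.39] [array([502., 123., 285.])]
4 0.0 [ 0.23  0.53 -0.15 -1.54 -0.95 -1.41] potz [ 0.43 -0.9   0.02] [array([499., 112., 259.])]
5 0.0 [ 0.18  0.57 -0.18 -1.64 -1.04 -1.77] potz [ 0.21 -0.93 -0.32] [array([496., 103., 231.])]
6 0.0 [ 0.14  0.62 -0.19 -1.73 -1.14 -2.16] potz [-0.1  -0.84 -0.53] [array([494.,  97., 203.])]
```

View pics/w4.png

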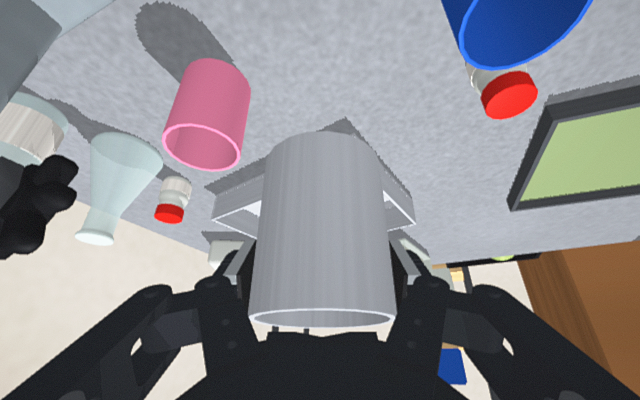

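```bash
cat > pour.py <<'E'
from kin import *
C=np.array([575,395,165.]); AZ=72
def pose(k):
    rn=tool(AZ,45-35*k/4,165*k/4); return C+[0,0,-20*k/4]-3*rn.apply([0,0,1]),rn
E
python3 - <<'E'
from pour import *
p,r=cmd(); j0=np.array(telemetry.read_state()["joints"])
g,rn=pose(0); j,e,_=path(p,r,g,rn,j0,10); print(e); plan(g,rn)
for k in range(1,5):
    g2,r2=pose(k); j,e,_=path(g,rn,g2,r2,j,6); g,rn=g2,r2; print(e.round(2),j.round(2))
E
```

```text
1.860432592524026e-07
xyz [0.26, 18.99, 24.12] rot [0.0, 0.087, -0.087] rows>= 7.4
0.0 [ 0.45  0.45 -0.08 -1.2  -0.67 -0.62]
0.0 [ 0.34  0.5  -0.12 -1.48 -0.79 -1.03]
0.0 [ 0.25  0.57 -0.16 -1.69 -0.94 -1.49]
0.0 [ 0.18  0.65 -0.2  -1.84 -1.11 -2.02]
```

Call:
apply_moves --steps '[{"hand": 0,"xyz": [0,1,1.3],"delta_rot": [0,0,0]},{"hand": 0,"xyz": [0,3,4],"delta_rot": [0,0.03,-0.03]},{"hand": 0,"xyz": [0.1,5,6.4],"delta_rot": [0,0.05,-0.05]},{"hand": 0,"xyz": [0.1,7,9],"delta_rot": [0,0.05,-0.05]},{"hand": 0,"xyz": [0.2,9,11.5],"delta_rot": [0,0.07,-0.07]},{"hand": 0,"xyz": [0.2,11,14],"delta_rot": [0,0.087,-0.087]},{"hand": 0,"xyz": [0.3,13,16.5],"delta_rot": [0,0.087,-0.087]},{"hand": 0,"xyz": [0.3,15,19],"delta_rot": [0,0.087,-0.087]},{"hand": 0,"xyz": [0.3,17,21.6],"delta_rot": [0,0.087,-0.087]},{"hand": 0,"xyz": [0.3,18.5,23.5],"delta_rot": [0,0.087,-0.087]},{"hand": 0,"xyz": [0.3,19,24.1],"delta_rot": [0,0.087,-0.087]},{"hand": 0,"xyz": [0.3,19,24.1],"delta_rot": [0,0.087,-0.087]}]'

```text
clock: 6.98
position: [573.1, 393.9, 163.1]
ee_rot: [0.144, 0.913, 0.376, 0.057]
contact_force: [-0.8, -0.8, -2.7]
gripper_width: 62.6
```

```bash
python3 - <<'E'
from pour import *
commit([.3,19,24.1],[0,.087,-.087])
for k in (1,2): plan(*pose(k))
E
```

```text
cmd [573.9 393.1 167.3] meas [573.1 393.9 163.1] angerr 0.0063 F [-0.8 -0.8 -2.7] w 62.6 t 6.98 j [ 0.57  0.43 -0.07 -0.9  -0.62 -0.24]
xyz [-0.04, -0.41, 0.37] rot [-0.146, 0.054, 0.719] rows>= 5.9
xyz [-0.04, -0.81, 0.74] rot [-0.251, 0.219, 1.428] rows>= 11.7
```

Call:
apply_moves --steps '[{"hand": 0,"xyz": [0,-0.4,0.4],"delta_rot": [-0.146,0.054,0.719]},{"hand": 0,"xyz": [0,-0.4,0.4],"delta_rot": [-0.146,0.054,0.719]},{"hand": 0,"xyz": [0,-0.4,0.4],"delta_rot": [-0.146,0.054,0.719]},{"hand": 0,"xyz": [0,-0.4,0.4],"delta_rot": [-0.146,0.054,0.719]},{"hand": 0,"xyz": [0,-0.4,0.4],"delta_rot": [-0.146,0.054,0.719]},{"hand": 0,"xyz": [0,-0.8,0.7],"delta_rot": [-0.251,0.219,1.428]},{"hand": 0,"xyz": [0,-0.8,0.7],"delta_rot": [-0.251,0.219,1.428]},{"hand": 0,"xyz": [0,-0.8,0.7],"delta_rot": [-0.251,0.219,1.428]},{"hand": 0,"xyz": [0,-0.8,0.7],"delta_rot": [-0.251,0.219,1.428]},{"hand": 0,"xyz": [0,-0.8,0.7],"delta_rot": [-0.251,0.219,1.428]},{"hand": 0,"xyz": [0,-0.8,0.7],"delta_rot": [-0.251,0.219,1.428]},{"hand": 0,"xyz": [0,-0.8,0.7],"delta_rot": [-0.251,0.219,1.428]}]'

```text
clock: 7.98
position: [573.5, 390.0, 155.0]
ee_rot: [0.66, 0.544, 0.438, -0.277]
contact_force: [0.7, -0.1, -2.8]
gripper_width: 62.8
```

```bash
python3 - <<'E'
from pour import *
commit([0,-.8,.7],[-.251,.219,1.428])
for k in (3,4): plan(*pose(k))
E
```

```text
cmd [573.7 392.4 156.7] meas [573.5 390.  155. ] angerr 0.0084 F [ 0.7 -0.1 -2.8] w 62.8 t 7.98 j [ 0.34  0.5  -0.12 -1.48 -0.79 -1.03]
xyz [-0.51, -0.02, 0.27] rot [0.036, 0.152, 0.719] rows>= 5.9
xyz [-0.99, -0.09, 0.51] rot [0.185, 0.277, 1.428] rows>= 11.7
```

Call:
apply_moves --steps '[{"hand": 0,"xyz": [-0.5,0,0.3],"delta_rot": [0.036,0.152,0.719]},{"hand": 0,"xyz": [-0.5,0,0.3],"delta_rot": [0.036,0.152,0.719]},{"hand": 0,"xyz": [-0.5,0,0.3],"delta_rot": [0.036,0.152,0.719]},{"hand": 0,"xyz": [-0.5,0,0.3],"delta_rot": [0.036,0.152,0.719]},{"hand": 0,"xyz": [-0.5,0,0.3],"delta_rot": [0.036,0.152,0.719]},{"hand": 0,"xyz": [-1,-0.1,0.5],"delta_rot": [0.185,0.277,1.428]},{"hand": 0,"xyz": [-1,-0.1,0.5],"delta_rot": [0.185,0.277,1.428]},{"hand": 0,"xyz": [-1,-0.1,0.5],"delta_rot": [0.185,0.277,1.428]},{"hand": 0,"xyz": [-1,-0.1,0.5],"delta_rot": [0.185,0.277,1.428]},{"hand": 0,"xyz": [-1,-0.1,0.5],"delta_rot": [0.185,0.277,1.428]},{"hand": 0,"xyz": [-1,-0.1,0.5],"delta_rot": [0.185,0.277,1.428]},{"hand": 0,"xyz": [-1,-0.1,0.5],"delta_rot": [0.185,0.277,1.428]}]'

```text
clock: 8.98
position: [574.0, 390.1, 144.0]
ee_rot: [0.766, -0.024, 0.181, -0.616]
contact_force: [-0.5, -0.5, -1.5]
gripper_width: 62.8
```

```bash
python3 - <<'E'
from pour import *
commit([-1,-.1,.5],[.185,.277,1.428])
for n in ("scene","top"):
    im=get_image(n); f=im["frame"]; 
    c=f[120:260,330:530] if n=="scene" else f[120:260,150:350]
    cv2.imwrite(f"pics/p_{n}.png",cv2.resize(c,None,fx=4,fy=4,interpolation=cv2.INTER_CUBIC))
E
```

```text
cmd [574.  392.1 145.5] meas [574.  390.1 144. ] angerr 0.0081 F [-0.5 -0.5 -1.5] w 62.8 t 8.98 j [ 0.18  0.65 -0.2  -1.84 -1.11 -2.02]
```

View pics/p_scene.png

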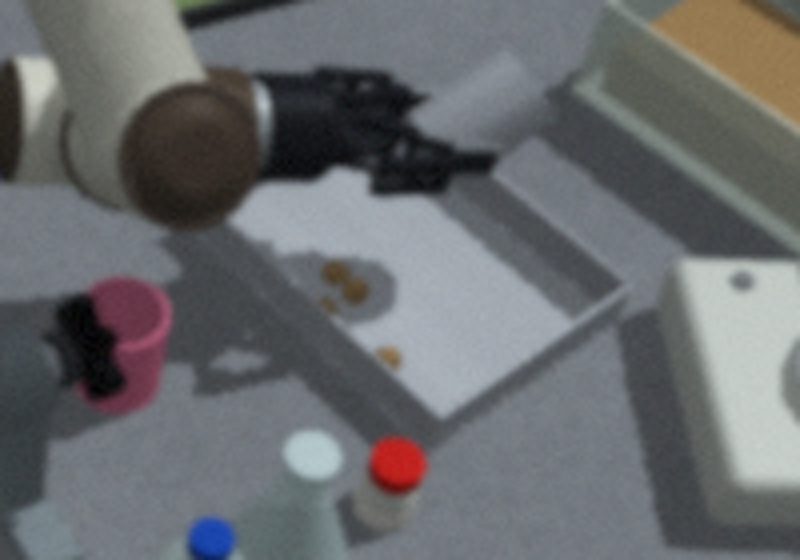

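View pics/p_top.png

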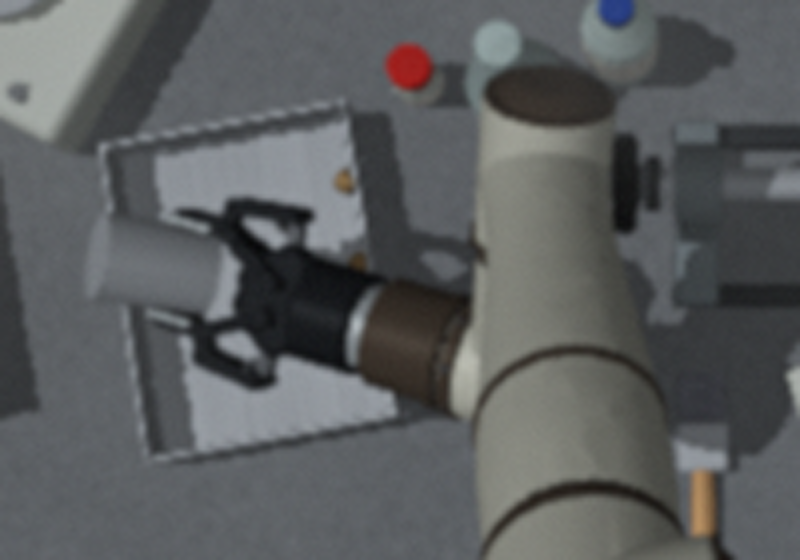

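All four lumps lie in the tray (scene crop: (335,270), (355,290), (328,305), (388,357)). I'll reverse the path with the empty pot.

```bash
python3 - <<'E'
from pour import *
plan(*pose(2))
E
```

```text
xyz [0.29, -1.04, -0.15] rot [-0.185, -0.277, -1.428] rows>= 11.7
```

Call:
apply_moves --steps '[{"hand": 0,"xyz": [0.3,-1,-0.1],"delta_rot": [-0.185,-0.277,-1.428]},{"hand": 0,"xyz": [0.3,-1,-0.1],"delta_rot": [-0.185,-0.277,-1.428]},{"hand": 0,"xyz": [0.3,-1,-0.1],"delta_rot": [-0.185,-0.277,-1.428]},{"hand": 0,"xyz": [0.3,-1,-0.1],"delta_rot": [-0.185,-0.277,-1.428]},{"hand": 0,"xyz": [0.3,-1,-0.1],"delta_rot": [-0.185,-0.277,-1.428]},{"hand": 0,"xyz": [0.3,-1,-0.1],"delta_rot": [-0.185,-0.277,-1.428]},{"hand": 0,"xyz": [0.3,-1,-0.1],"delta_rot": [-0.185,-0.277,-1.428]},{"hand": 0,"xyz": [0.3,-1,-0.1],"delta_rot": [-0.185,-0.277,-1.428]},{"hand": 0,"xyz": [0.3,-1,-0.1],"delta_rot": [-0.185,-0.277,-1.428]},{"hand": 0,"xyz": [0.3,-1,-0.1],"delta_rot": [-0.185,-0.277,-1.428]},{"hand": 0,"xyz": [0.3,-1,-0.1],"delta_rot": [-0.185,-0.277,-1.428]},{"hand": 0,"xyz": [0.3,-1,-0.1],"delta_rot": [-0.185,-0.277,-1.428]}]'

```text
clock: 10.08
position: [574.5, 392.0, 156.4]
ee_rot: [0.655, 0.55, 0.44, -0.274]
contact_force: [0.9, 0.6, -1.6]
gripper_width: 62.4
```

```bash
python3 - <<'E'
from pour import *
commit([.3,-1,-.1],[-.185,-.277,-1.428])
plan(*pose(0))
E
```

```text
cmd [574.5 392.8 155.9] meas [574.5 392.  156.4] angerr 0.0094 F [ 0.9  0.6 -1.6] w 62.4 t 10.08 j [ 0.34  0.5  -0.12 -1.47 -0.78 -1.02]
xyz [0.99, 0.11, -0.51] rot [0.251, -0.22, -1.428] rows>= 11.7
```

Call:
apply_moves --steps '[{"hand": 0,"xyz": [1,0.1,-0.5],"delta_rot": [0.251,-0.22,-1.428]},{"hand": 0,"xyz": [1,0.1,-0.5],"delta_rot": [0.251,-0.22,-1.428]},{"hand": 0,"xyz": [1,0.1,-0.5],"delta_rot": [0.251,-0.22,-1.428]},{"hand": 0,"xyz": [1,0.1,-0.5],"delta_rot": [0.251,-0.22,-1.428]},{"hand": 0,"xyz": [1,0.1,-0.5],"delta_rot": [0.251,-0.22,-1.428]},{"hand": 0,"xyz": [1,0.1,-0.5],"delta_rot": [0.251,-0.22,-1.428]},{"hand": 0,"xyz": [1,0.1,-0.5],"delta_rot": [0.251,-0.22,-1.428]},{"hand": 0,"xyz": [1,0.1,-0.5],"delta_rot": [0.251,-0.22,-1.428]},{"hand": 0,"xyz": [1,0.1,-0.5],"delta_rot": [0.251,-0.22,-1.428]},{"hand": 0,"xyz": [1,0.1,-0.5],"delta_rot": [0.251,-0.22,-1.428]},{"hand": 0,"xyz": [1,0.1,-0.5],"delta_rot": [0.251,-0.22,-1.428]},{"hand": 0,"xyz": [1,0.1,-0.5],"delta_rot": [0.251,-0.22,-1.428]}]'

```text
clock: 11.08
position: [573.9, 392.4, 167.4]
ee_rot: [0.141, 0.913, 0.377, 0.062]
contact_force: [0.8, -1.3, -2.2]
gripper_width: 62.9
```

```bash
python3 - <<'E'
from pour import *
commit([1,.1,-.5],[.251,-.22,-1.428])
rg=tool(65,45)
im=get_image("top"); c=im["frame"][120:260,150:350]; cv2.imwrite("pics/p_top2.png",cv2.resize(c,None,fx=4,fy=4,interpolation=cv2.INTER_CUBIC))
im=get_image("scene"); c=im["frame"][120:260,330:530]; cv2.imwrite("pics/p_sc2.png",cv2.resize(c,None,fx=4,fy=4,interpolation=cv2.INTER_CUBIC))
plan([447.8,115.6,203],rg)
E
```

```text
cmd [574.3 393.1 167.1] meas [573.9 392.4 167.4] angerr 0.0082 F [ 0.8 -1.3 -2.2] w 62.9 t 11.08 j [ 0.57  0.43 -0.07 -0.9  -0.61 -0.24]
xyz [3.45, -18.9, -23.95] rot [-0.0, -0.086, 0.087] rows>= 7.4
```

View pics/p_top2.png

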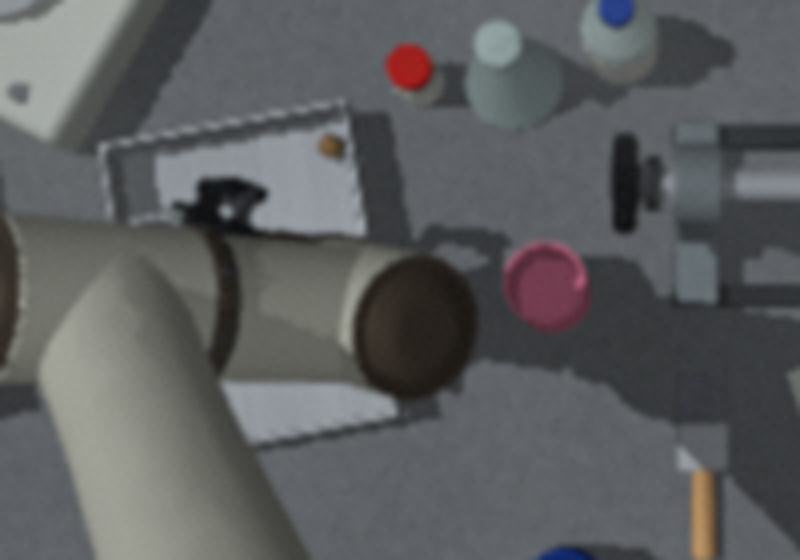

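View pics/p_sc2.png

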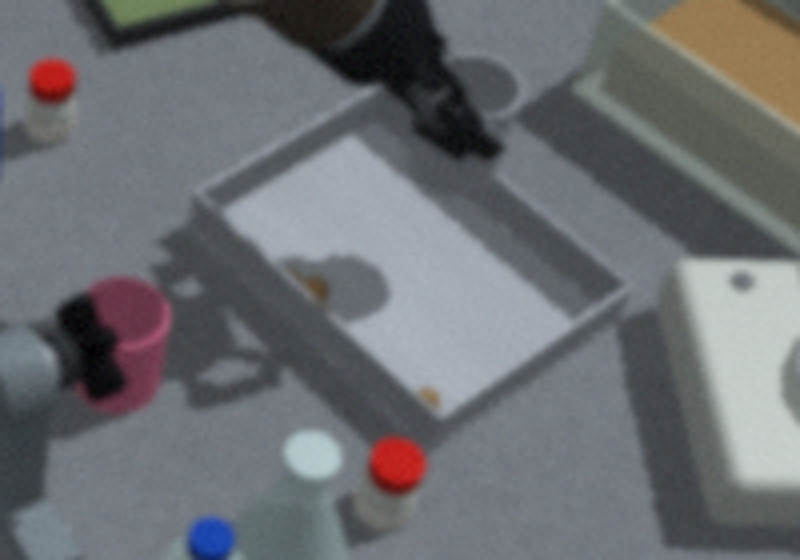

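Call:
apply_moves --steps '[{"hand": 0,"xyz": [0.2,-1,-1.3],"delta_rot": [0,0,0]},{"hand": 0,"xyz": [0.5,-3,-4],"delta_rot": [0,-0.03,0.03]},{"hand": 0,"xyz": [1,-6,-7.6],"delta_rot": [0,-0.05,0.05]},{"hand": 0,"xyz": [1.6,-9,-11.4],"delta_rot": [0,-0.086,0.087]},{"hand": 0,"xyz": [2.2,-12,-15.2],"delta_rot": [0,-0.086,0.087]},{"hand": 0,"xyz": [2.7,-15,-19],"delta_rot": [0,-0.086,0.087]},{"hand": 0,"xyz": [3.2,-17.5,-22.2],"delta_rot": [0,-0.086,0.087]},{"hand": 0,"xyz": [3.4,-18.9,-24],"delta_rot": [0,-0.086,0.087]},{"hand": 0,"xyz": [3.4,-18.9,-24],"delta_rot": [0,-0.086,0.087]},{"hand": 0,"xyz": [3.4,-18.9,-24],"delta_rot": [0,-0.086,0.087]}]'

```text
clock: 12.02
position: [447.3, 112.0, 204.0]
ee_rot: [0.203, 0.901, 0.373, 0.084]
contact_force: [0.7, 0.7, -1.4]
gripper_width: 62.5
```

```bash
python3 - <<'E'
from pour import *
commit([3.4,-18.9,-24],[0,-.086,.087])
rg=tool(65,45)
im=get_image("top"); c=im["frame"][120:260,150:350]; cv2.imwrite("pics/p_top3.png",cv2.resize(c,None,fx=4,fy=4,interpolation=cv2.INTER_CUBIC))
im=get_image("scene"); c=im["frame"][100:240,290:490]; cv2.imwrite("pics/p_sc3.png",cv2.resize(c,None,fx=4,fy=4,interpolation=cv2.INTER_CUBIC))
plan([447.8,115.6,65],rg);plan([447.8,115.6,57],rg)
E
```

```text
cmd [448.2 115.1 203.3] meas [447.3 112.  204. ] angerr 0.0062 F [ 0.7  0.7 -1.4] w 62.5 t 12.02 j [ 0.08  0.1  -0.42 -0.95 -0.85  0.07]
xyz [0.05, -9.76, 9.8] rot [-0.0, -0.0, -0.0] rows>= 3.3
xyz [0.05, -10.32, 10.37] rot [-0.0, -0.0, -0.0] rows>= 3.5
```

View pics/p_top3.png

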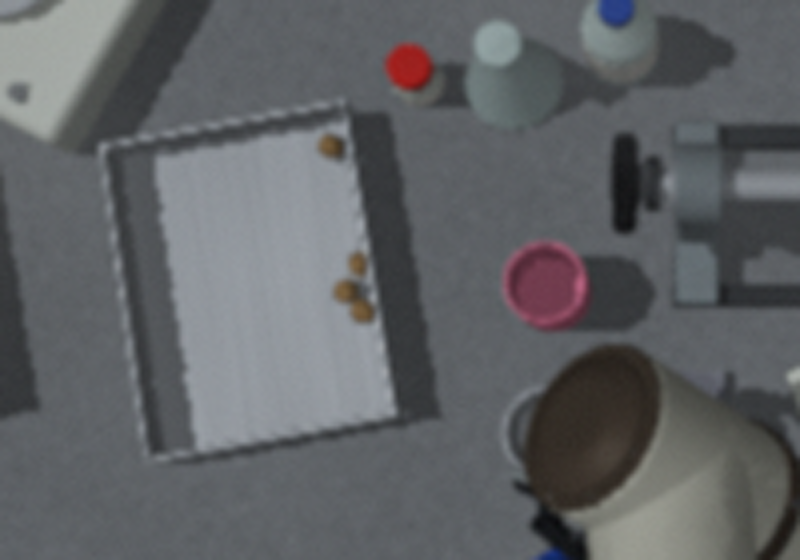

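View pics/p_sc3.png

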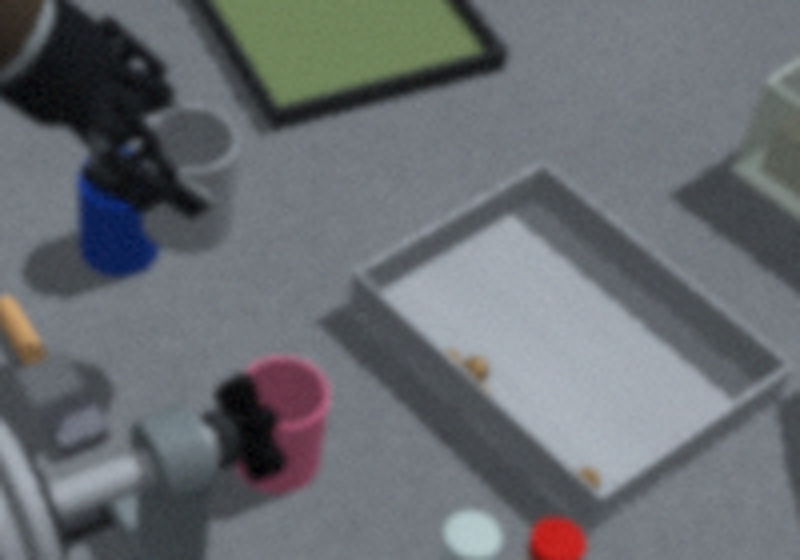

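All four lumps are settled in the tray (top crop (330,147), (358,263), (345,290), (362,312)). Lowering the pot.

Call:
apply_moves --steps '[{"hand": 0,"xyz": [0,-1.5,1.5],"delta_rot": [0,0,0]},{"hand": 0,"xyz": [0,-4,4],"delta_rot": [0,0,0]},{"hand": 0,"xyz": [0,-6.5,6.5],"delta_rot": [0,0,0]},{"hand": 0,"xyz": [0,-8.5,8.5],"delta_rot": [0,0,0]},{"hand": 0,"xyz": [0,-9.5,9.5],"delta_rot": [0,0,0]},{"hand": 0,"xyz": [0,-9.8,9.8],"delta_rot": [0,0,0]},{"hand": 0,"xyz": [0,-9.8,9.8],"delta_rot": [0,0,0]},{"hand": 0,"xyz": [0,-10,10],"delta_rot": [0,0,0]},{"hand": 0,"xyz": [0,-10,10],"delta_rot": [0,0,0]},{"hand": 0,"xyz": [0,-10,10],"delta_rot": [0,0,0]}]'

```text
clock: 12.95
position: [448.8, 115.4, 63.1]
ee_rot: [0.199, 0.902, 0.374, 0.084]
contact_force: [-0.1, -0.4, -2.0]
gripper_width: 62.4
```

```bash
python3 - <<'E'
from pour import *
commit([0,-10,10],[0,0,0])
E
```

```text
cmd [448.2 115.1  61.9] meas [448.8 115.4  63.1] angerr 0.0029 F [-0.1 -0.4 -2. ] w 62.4 t 12.95 j [-0.03  0.4  -0.49 -1.24 -0.76  0.58]
```

Call:
apply_moves --steps '[{"hand": 0,"xyz": [0,-0.1,0.1],"delta_rot": [0,0,0]},{"hand": 0,"xyz": [0,-0.2,0.2],"delta_rot": [0,0,0]},{"hand": 0,"xyz": [0,-0.3,0.3],"delta_rot": [0,0,0]},{"hand": 0,"xyz": [0,-0.35,0.35],"delta_rot": [0,0,0]},{"hand": 0,"xyz": [0,-0.35,0.35],"delta_rot": [0,0,0]}]'

```text
clock: 13.37
position: [448.5, 115.3, 59.3]
ee_rot: [0.198, 0.902, 0.375, 0.084]
contact_force: [-5.3, -5.2, 14.7]
gripper_width: 62.6
```

```bash
python3 - <<'E'
from pour import *
commit([0,-.35,.35],[0,0,0])
im=get_image("wrist"); cv2.imwrite("pics/w5.png",im["frame"])
E
```

```text
cmd [448.1 115.1  56.9] meas [448.5 115.3  59.3] angerr 0.0051 F [-5.3 -5.2 14.7] w 62.6 t 13.37 j [-0.03  0.41 -0.49 -1.25 -0.76  0.6 ]
```

View pics/w5.png

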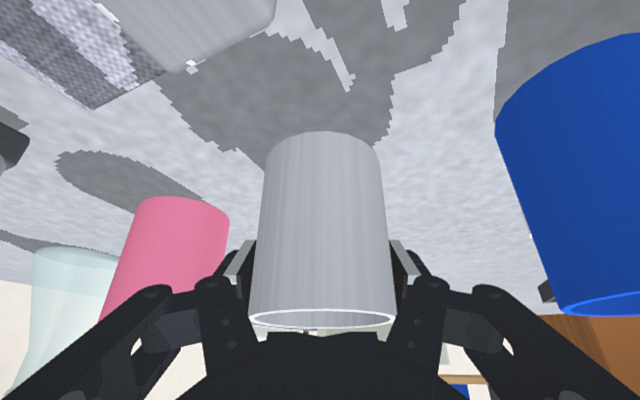

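Call:
apply_moves --steps '[{"hand": 0,"xyz": [0,0.1,-0.1],"delta_rot": [0,0,0]},{"hand": 1,"xyz": [0,0.1,-0.1],"delta_rot": [0,0,0]},{"hand": 1,"xyz": [0,0.1,-0.1],"delta_rot": [0,0,0]},{"hand": 1,"xyz": [0,0.1,-0.1],"delta_rot": [0,0,0]},{"hand": 1,"xyz": [0,0.1,-0.1],"delta_rot": [0,0,0]},{"hand": 1,"xyz": [0,0.1,-0.1],"delta_rot": [0,0,0]},{"hand": 1,"xyz": [0,0.1,-0.1],"delta_rot": [0,0,0]},{"hand": 1,"xyz": [0,0.1,-1.5],"delta_rot": [0,0,0]},{"hand": 1,"xyz": [0,0.1,-4],"delta_rot": [0,0,0]},{"hand": 1,"xyz": [0,0.1,-7],"delta_rot": [0,0,0]},{"hand": 1,"xyz": [0,0.1,-10],"delta_rot": [0,0,0]},{"hand": 1,"xyz": [0,0.1,-10],"delta_rot": [0,0,0]}]'

```text
clock: 14.42
position: [419.0, 49.5, 131.4]
ee_rot: [0.199, 0.902, 0.373, 0.086]
contact_force: [-0.3, -0.3, -0.7]
gripper_width: 85.4
```

```bash
python3 - <<'E'
from pour import *
commit([0,.1,-10],[0,0,0])
im=get_image("wrist"); cv2.imwrite("pics/w6.png",im["frame"])
print([(np.round(d["xyz"]).tolist(),round(d["confidence"],2)) for d in nets.pinpoint(im,"pot")])
p,r=cmd(); print(p); 
# gauge measurement in several views
for n in("scene","top"):
    im=get_image(n)
    for l in ("gauge","gauge_stand","fixed_plate","running_plate"):
        print(n,l,[(np.round(d["xyz"],1).tolist(),round(d["confidence"],2)) for d in nets.pinpoint(im,l)])
E
```

```text
cmd [418.6  51.6 128.4] meas [419.   49.5 131.4] angerr 0.0069 F [-0.3 -0.3 -0.7] w 85.4 t 14.42 j [-0.14  0.23 -0.5  -1.05 -0.89  0.42]
[([452.0, 115.0, -0.0], 0.84), ([567.0, 129.0, -2.0], 0.82), ([329.0, 123.0, 3.0], 0.71)]
[418.58579136  51.64696974 128.38720032]
scene gauge [([465.7, -115.3, 78.2], 0.52)]
scene gauge_stand [([771.2, 71.3, 3.1], 0.64), ([462.0, -117.3, 1.2], 0.55), ([627.0, -112.1, 153.9], 0.23)]
scene fixed_plate [([628.5, -112.3, 152.9], 0.75)]
scene running_plate [([623.9, -105.4, 149.9], 0.9)]
top gauge []
top gauge_stand []
top fixed_plate [([627.5, -112.2, 152.5], 0.73)]
top running_plate [([628.6, -104.9, 153.4], 0.68)]
```

View pics/w6.png

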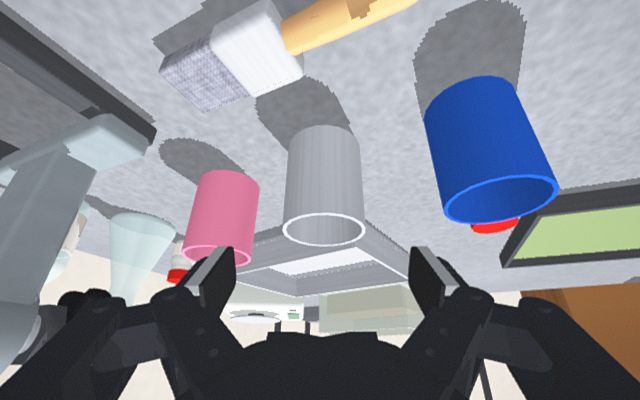

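Pot stands upright, released. Next, tool down above the gauge.

```bash
python3 - <<'E'
from kin import *
def down(xaz):
    a=np.radians(xaz); x=np.array([np.cos(a),np.sin(a),0]); z=np.array([0,0,-1.]); return R.from_matrix(np.array([x,np.cross(z,x),z]).T)
p,r=cmd(); j0=np.array(telemetry.read_state()["joints"])
for a in (18,198):
    t=np.array([440,-125,270.]); j,e,js=path(p,r,t,down(a),j0,12); print(a,e,j.round(2)); plan(t,down(a))
    plan([420,-40,250],down(a)) 
    print(np.abs(np.diff(js,axis=0)).max(0).round(2))
E
```

```text
18 1.1061977851786494e-06 [ 0.08  0.08 -0.35 -0.   -1.14 -2.91]
xyz [-9.4, -0.67, -20.69] rot [0.365, -0.927, 2.239] rows>= 19.6
xyz [-4.0, 2.76, -14.43] rot [0.365, -0.927, 2.239] rows>= 19.6
[0.08 0.06 0.08 0.19 0.12 0.42]
198 3.541197518855165e-07 [ 0.08  0.08 -0.35 -0.   -1.14  0.23]
xyz [-9.4, -0.67, -20.69] rot [0.747, 0.294, -0.711] rows>= 8.6
xyz [-4.0, 2.76, -14.43] rot [0.747, 0.294, -0.711] rows>= 8.6
[0.03 0.02 0.02 0.11 0.03 0.06]
```

Call:
apply_moves --steps '[{"hand": 1,"xyz": [-2,1,-6],"delta_rot": [0.1,0.04,-0.1]},{"hand": 1,"xyz": [-3,2,-10],"delta_rot": [0.747,0.294,-0.711]},{"hand": 1,"xyz": [-4,2.7,-14.4],"delta_rot": [0.747,0.294,-0.711]},{"hand": 1,"xyz": [-6,1,-17],"delta_rot": [0.747,0.294,-0.711]},{"hand": 1,"xyz": [-9.4,-0.7,-20.7],"delta_rot": [0.747,0.294,-0.711]},{"hand": 1,"xyz": [-9.4,-0.7,-20.7],"delta_rot": [0.747,0.294,-0.711]},{"hand": 1,"xyz": [-9.4,-0.7,-20.7],"delta_rot": [0.747,0.294,-0.711]},{"hand": 1,"xyz": [-9.4,-0.7,-20.7],"delta_rot": [0.747,0.294,-0.711]},{"hand": 1,"xyz": [-9.4,-0.7,-20.7],"delta_rot": [0.747,0.294,-0.711]},{"hand": 1,"xyz": [-9.4,-0.7,-20.7],"delta_rot": [0.747,0.294,-0.711]},{"hand": 1,"xyz": [-9.4,-0.7,-20.7],"delta_rot": [0.747,0.294,-0.711]},{"hand": 1,"xyz": [-9.4,-0.7,-20.7],"delta_rot": [0.747,0.294,-0.711]}]'

```text
clock: 16.02
position: [439.9, -125.0, 269.8]
ee_rot: [-0.156, 0.988, 0.001, 0.0]
contact_force: [0.7, 0.9, 1.0]
gripper_width: 85.4
```

```bash
python3 - <<'E'
from kin import *
commit([-9.4,-.7,-20.7],[.747,.294,-.711])
im=get_image("wrist"); cv2.imwrite("pics/w7.png",im["frame"])
for l in ("gauge","gauge_stand","fixed_plate","running_plate"):
    print(l,[(np.round(d["xyz"],1).tolist(),round(d["confidence"],2)) for d in nets.pinpoint(im,l)])
E
```

```text
cmd [ 439.9 -125.2  269.9] meas [ 439.9 -125.   269.8] angerr 0.0019 F [0.7 0.9 1. ] w 85.4 t 16.02 j [ 0.08  0.08 -0.35 -0.   -1.14  0.23]
gauge [([467.1, -121.1, 79.9], 0.56)]
gauge_stand [([469.9, -119.4, 4.4], 0.56)]
fixed_plate [([630.0, -110.0, 153.4], 0.93)]
running_plate [([628.0, -111.8, -1.2], 0.35)]
```

View pics/w7.png

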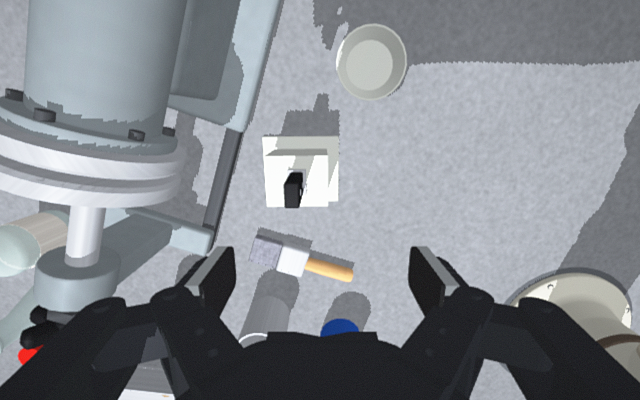

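```bash
python3 - <<'E'
from kin import *
f=cv2.imread("pics/w7.png")
cv2.imwrite("pics/c7a.png",cv2.resize(f[125:215,250:350],None,fx=6,fy=6,interpolation=cv2.INTER_CUBIC))
cv2.imwrite("pics/c7b.png",cv2.resize(f[110:220,0:200],None,fx=4,fy=4,interpolation=cv2.INTER_CUBIC))
E
```

```text
(no output)
```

View pics/c7a.png

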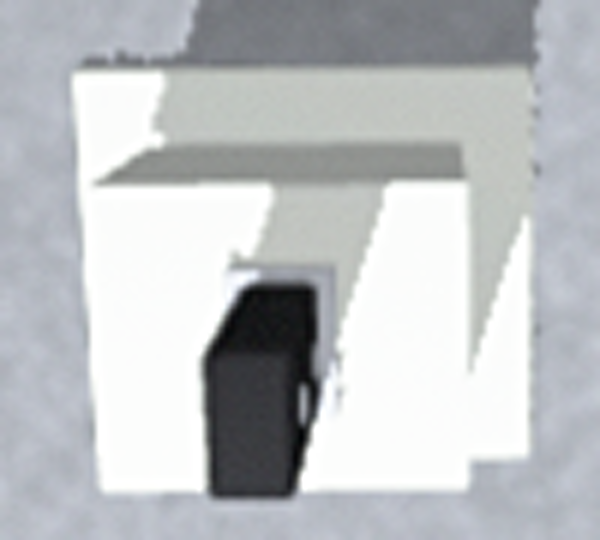

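View pics/c7b.png

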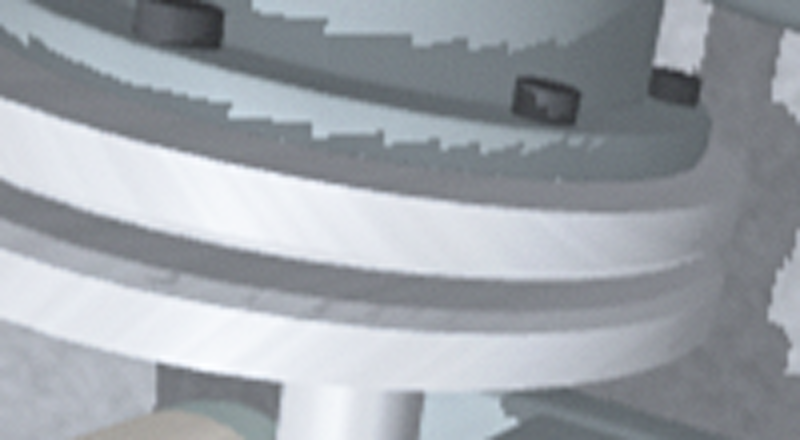

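```bash
python3 - <<'E'
from kin import *
im=get_image("wrist")
def c(u,v): return 250+u/6-.4,125+v/6-.4
h=np.array([onz(im,*c(*a),141) for a in [(205,355),(293,350),(295,497),(210,497)]]); print(h.round(1),h.mean(0))
s=np.array([onz(im,*c(*a),80) for a in [(95,183),(468,180),(470,490),(101,491)]]); print(s.round(1),s.mean(0))
d=lambda a,b:np.degrees(np.arctan2(*(b-a)[[1,0]]))
print("handle",d(h[0],h[3]),d(h[1],h[2]),d(h[3],h[2]),"stand",d(s[0],s[1]),d(s[3],s[2]),d(s[0],s[3]),d(s[1],s[2]))
E
```

```text
[[ 475.6 -129.   141. ]
 [ 463.6 -133.7  141. ]
 [ 456.9 -112.3  141. ]
 [ 469.  -108.4  141. ]] [ 466.27993688 -120.8519407   141.        ]
[[ 506.3 -137.5   80. ]
 [ 443.7 -158.3   80. ]
 [ 425.4 -104.1   80. ]
 [ 490.5  -82.8   80. ]] [ 466.47140992 -120.67705645   80.        ]
handle 107.87134653589618 107.44466272868118 -162.0617915576354 stand -161.61281999967994 -161.89970401714098 106.0416816540372 108.61038582081527
```

```bash
cat >> h.py <<'E'
def down(xaz):
    a=np.radians(xaz); x=np.array([np.cos(a),np.sin(a),0]); z=np.array([0,0,-1.]); return R.from_matrix(np.array([x,np.cross(z,x),z]).T)
E
python3 - <<'E'
from h import *
plan([466.3,-120.8,200],down(198));plan([466.3,-120.8,121],down(198))
E
```

```text
xyz [-2.65, -0.4, 6.99] rot [0.0, 0.0, -0.0] rows>= 1.8
xyz [-2.65, -0.4, 14.89] rot [0.0, 0.0, -0.0] rows>= 3.6
```

Call:
apply_moves --steps '[{"hand": 1,"xyz": [-2.65,-0.4,3],"delta_rot": [0,0,0]},{"hand": 1,"xyz": [-2.65,-0.4,5],"delta_rot": [0,0,0]},{"hand": 1,"xyz": [-2.65,-0.4,7],"delta_rot": [0,0,0]},{"hand": 1,"xyz": [-2.65,-0.4,9.5],"delta_rot": [0,0,0]},{"hand": 1,"xyz": [-2.65,-0.4,12],"delta_rot": [0,0,0]},{"hand": 1,"xyz": [-2.65,-0.4,14],"delta_rot": [0,0,0]},{"hand": 1,"xyz": [-2.65,-0.4,14.9],"delta_rot": [0,0,0]},{"hand": 1,"xyz": [-2.65,-0.4,14.9],"delta_rot": [0,0,0]},{"hand": 1,"xyz": [-2.65,-0.4,14.9],"delta_rot": [0,0,0]}]'

```text
clock: 17.07
position: [466.8, -121.0, 121.2]
ee_rot: [-0.156, 0.988, -0.0, 0.0]
contact_force: [0.1, -0.4, 0.5]
gripper_width: 85.4
```

```bash
python3 - <<'E'
from h import *
commit([-2.65,-.4,14.9],[0,0,0])
im=get_image("wrist"); cv2.imwrite("pics/w8.png",im["frame"])
E
```

```text
cmd [ 466.3 -120.8  120.9] meas [ 466.8 -121.   121.2] angerr 0.0004 F [ 0.1 -0.4  0.5] w 85.4 t 17.07 j [ 0.08  0.29 -0.51  0.   -0.76  0.23]
```

View pics/w8.png

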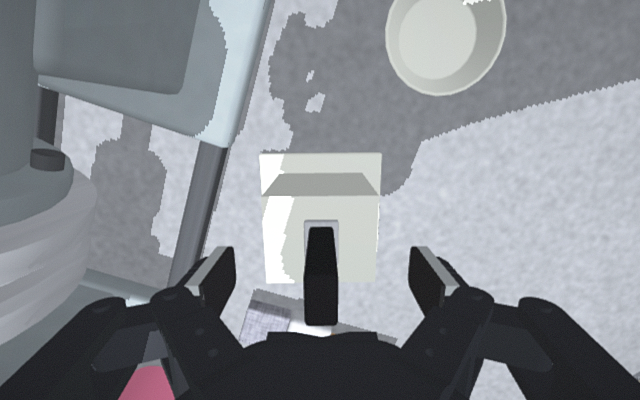

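Handle (320,280) lies midway between the pads (about 217 and 427), well aligned. Closing.

Call:
apply_moves --steps '[{"hand": 0,"xyz": [0,0,0],"delta_rot": [0,0,0]},{"hand": 0,"xyz": [0,0,0],"delta_rot": [0,0,0]},{"hand": 0,"xyz": [0,0,0],"delta_rot": [0,0,0]},{"hand": 0,"xyz": [0,0,0],"delta_rot": [0,0,0]},{"hand": 0,"xyz": [0,0,0],"delta_rot": [0,0,0]},{"hand": 0,"xyz": [0,0,0],"delta_rot": [0,0,0]},{"hand": 0,"xyz": [0,0,0],"delta_rot": [0,0,0]},{"hand": 0,"xyz": [0,0,0],"delta_rot": [0,0,0]},{"hand": 0,"xyz": [0,0,0],"delta_rot": [0,0,0]},{"hand": 0,"xyz": [0,0,0],"delta_rot": [0,0,0]}]'

```text
clock: 17.95
position: [466.7, -120.7, 121.2]
ee_rot: [-0.157, 0.988, -0.0, 0.0]
contact_force: [-0.1, 1.6, 3.8]
gripper_width: 13.5
```

```bash
python3 - <<'E'
from h import *
commit([0,0,0],[0,0,0])
E
```

```text
cmd [ 466.3 -120.8  120.9] meas [ 466.7 -120.7  121.2] angerr 0.0008 F [-0.1  1.6  3.8] w 13.5 t 17.95 j [ 0.08  0.29 -0.51  0.   -0.76  0.23]
```

Call:
apply_moves --steps '[{"hand": 0,"xyz": [0,0,-1],"delta_rot": [0,0,0]},{"hand": 0,"xyz": [0,0,-3],"delta_rot": [0,0,0]},{"hand": 0,"xyz": [0,0,-6],"delta_rot": [0,0,0]},{"hand": 0,"xyz": [0,0,-9],"delta_rot": [0,0,0]},{"hand": 0,"xyz": [0,0,-12],"delta_rot": [0,0,0]},{"hand": 0,"xyz": [0,0,-15],"delta_rot": [0,0,0]},{"hand": 0,"xyz": [0,0,-18],"delta_rot": [0,0,0]},{"hand": 0,"xyz": [0,0,-21],"delta_rot": [0,0,0]},{"hand": 0,"xyz": [0,0,-23],"delta_rot": [0,0,0]},{"hand": 0,"xyz": [0,0,-23],"delta_rot": [0,0,0]},{"hand": 0,"xyz": [0,0,-23],"delta_rot": [0,0,0]}]'

```text
clock: 18.87
position: [466.2, -120.7, 351.0]
ee_rot: [-0.156, 0.988, 0.0, 0.001]
contact_force: [0.3, -0.1, -1.3]
gripper_width: 13.4
```

```bash
python3 - <<'E'
from kin import *
commit([0,0,-23],[0,0,0])
p,r=cmd(); j0=np.array(telemetry.read_state()["joints"])
t=np.array([628,-108,352.]); j,e,_=path(p,r,t,down(268),j0,12); print(e,j.round(2),heights(j)); plan(t,down(268))
E
```

```text
cmd [ 466.3 -120.8  350.9] meas [ 466.2 -120.7  351. ] angerr 0.0015 F [ 0.3 -0.1 -1.3] w 13.4 t 18.87 j [ 0.08  0.08 -0.15 -0.   -1.34  0.23]
6.613842600405847e-07 [ 0.08  0.36  0.21  0.   -1.42  1.45] (array([198.85684401,  16.57805713, 689.08191418]), array([614.72404085,  51.24757117, 627.69999998]), array([ 627.99999997, -107.99999996,  627.69999999]))
xyz [-15.77, -3.78, -0.11] rot [-0.0, 0.0, -1.222] rows>= 9.8
```

Call:
apply_moves --steps '[{"hand": 0,"xyz": [-2,-0.5,0],"delta_rot": [0,0,-0.1]},{"hand": 0,"xyz": [-5,-1.2,0],"delta_rot": [0,0,-0.3]},{"hand": 0,"xyz": [-8,-2,0],"delta_rot": [0,0,-0.5]},{"hand": 0,"xyz": [-11,-2.7,0],"delta_rot": [0,0,-0.7]},{"hand": 0,"xyz": [-13.5,-3.3,0],"delta_rot": [0,0,-0.9]},{"hand": 0,"xyz": [-15,-3.6,0],"delta_rot": [0,0,-1.22]},{"hand": 0,"xyz": [-15.8,-3.8,0],"delta_rot": [0,0,-1.22]},{"hand": 0,"xyz": [-15.8,-3.8,0],"delta_rot": [0,0,-1.22]},{"hand": 0,"xyz": [-15.8,-3.8,0],"delta_rot": [0,0,-1.22]},{"hand": 0,"xyz": [-15.8,-3.8,0],"delta_rot": [0,0,-1.22]},{"hand": 0,"xyz": [-15.8,-3.8,0],"delta_rot": [0,0,-1.22]},{"hand": 0,"xyz": [-15.8,-3.8,0],"delta_rot": [0,0,-1.22]}]'

```text
clock: 19.87
position: [627.8, -108.0, 348.6]
ee_rot: [-0.693, 0.721, 0.001, -0.001]
contact_force: [-0.0, 0.9, -0.9]
gripper_width: 13.4
```

```bash
python3 - <<'E'
from kin import *
commit([-15.8,-3.8,0],[0,0,-1.22])
im=get_image("wrist"); cv2.imwrite("pics/w9.png",im["frame"]); print(im["origin"],im["fx"],im["cx"],im["cy"],R.from_quat(im["orientation"]).as_matrix().round(3).tolist())
for l in ("fixed_plate","running_plate","gauge","gauge_tip"):
    print(l,[(np.round(d["xyz"],1).tolist(),round(d["confidence"],2)) for d in nets.pinpoint(im,l)])
np.savez("im9.npz",**{k:np.array(v) for k,v in im.items()})
E
```

```text
cmd [ 628.3 -108.1  350.9] meas [ 627.8 -108.   348.6] angerr 0.0051 F [-0.   0.9 -0.9] w 13.4 t 19.87 j [ 0.08  0.36  0.21 -0.   -1.42  1.45]
[ 696.7701054  -111.81026749  468.34526681] 291.00076303776603 321.66889409773876 199.95988161111353 [[-0.04, -0.961, -0.274], [-0.999, 0.038, 0.011], [-0.0, 0.274, -0.962]]
fixed_plate [([625.1, -109.4, 156.5], 0.6)]
running_plate [([625.0, -100.1, 150.6], 0.94)]
gauge [([625.8, -109.2, 305.4], 0.72), ([746.5, 159.3, 0.7], 0.3)]
gauge_tip [([626.6, -107.7, 235.3], 0.98)]
```

View pics/w9.png

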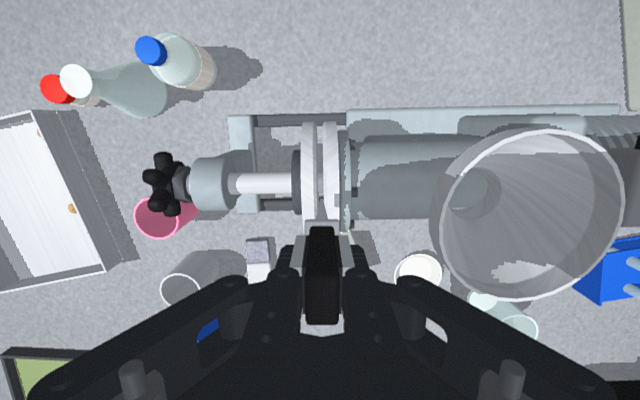

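```bash
python3 - <<'E'
import cv2
f=cv2.imread("pics/w9.png")
cv2.imwrite("pics/c9.png",cv2.resize(f[110:250,270:370],None,fx=6,fy=4.2,interpolation=cv2.INTER_CUBIC))
E
```

```text
(no output)
```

View pics/c9.png

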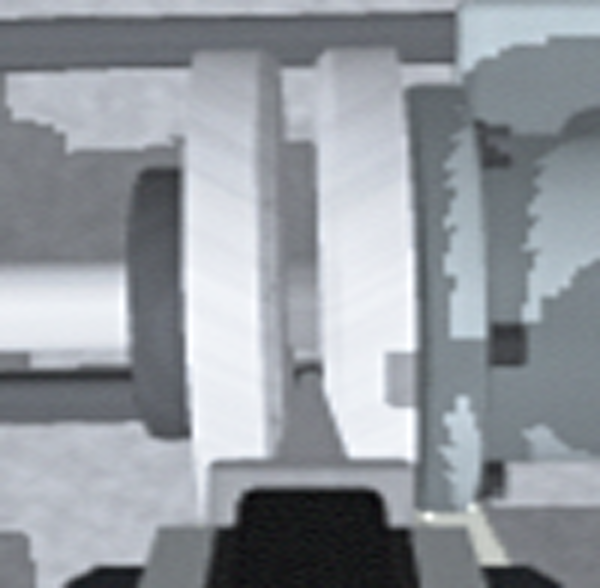

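```bash
python3 - <<'E'
import cv2,numpy as np
g=cv2.cvtColor(cv2.imread("pics/w9.png"),cv2.COLOR_BGR2GRAY)
print("    ",list(range(300,342)))
for v in range(128,226,8): print(v,g[v,300:342].tolist())
E
```

```text
[300, 301, 302, 303, 304, 305, 306, 307, 308, 309, 310, 311, 312, 313, 314, 315, 316, 317, 318, 319, 320, 321, 322, 323, 324, 325, 326, 327, 328, 329, 330, 331, 332, 333, 334, 335, 336, 337, 338, 339, 340, 341]
128 [195, 183, 171, 170, 170, 166, 168, 170, 171, 171, 170, 169, 161, 138, 130, 125, 132, 178, 189, 188, 190, 190, 188, 186, 190, 184, 174, 173, 173, 173, 172, 172, 171, 171, 170, 168, 168, 185, 187, 187, 185, 186]
136 [196, 193, 191, 189, 192, 191, 191, 187, 186, 186, 185, 187, 178, 145, 135, 134, 127, 170, 196, 202, 200, 195, 194, 203, 206, 204, 193, 189, 185, 183, 183, 185, 184, 186, 188, 189, 188, 148, 101, 98, 102, 102]
144 [149, 199, 207, 203, 201, 197, 199, 198, 193, 198, 201, 206, 183, 155, 149, 146, 127, 126, 126, 122, 120, 120, 161, 207, 215, 211, 209, 207, 205, 205, 202, 201, 200, 201, 203, 202, 205, 205, 124, 92, 103, 112]
152 [137, 215, 220, 213, 209, 208, 211, 213, 213, 214, 213, 215, 193, 159, 154, 152, 132, 123, 128, 132, 128, 123, 144, 210, 220, 218, 218, 217, 213, 210, 209, 210, 210, 210, 210, 209, 211, 214, 146, 95, 104, 114]
160 [151, 227, 230, 228, 226, 22
[... 1196 characters left out ...]
7, 238, 242, 245, 195, 170, 172, 176, 174, 128, 97, 113]
208 [88, 135, 237, 241, 238, 237, 236, 235, 236, 236, 237, 237, 238, 232, 189, 168, 177, 148, 130, 129, 129, 127, 126, 125, 129, 196, 236, 238, 235, 235, 236, 237, 238, 239, 239, 240, 241, 245, 249, 172, 101, 118]
216 [187, 188, 227, 235, 235, 234, 236, 236, 238, 238, 237, 236, 239, 240, 196, 171, 138, 125, 129, 129, 127, 129, 128, 131, 126, 125, 127, 190, 242, 244, 241, 241, 242, 241, 243, 242, 242, 243, 245, 168, 102, 117]
224 [190, 189, 197, 232, 198, 160, 161, 167, 166, 170, 170, 170, 165, 168, 168, 168, 171, 170, 171, 169, 167, 170, 171, 173, 174, 174, 169, 168, 168, 168, 171, 169, 171, 170, 167, 171, 169, 172, 164, 112, 101, 123]
```

```bash
cat > gap.py <<'E'
from kin import *
def hit(im,u,v,rad,x0=628,zc=152):
    o,d=ray(im,u,v); a=d[0]**2+d[2]**2; b=2*((o[0]-x0)*d[0]+(o[2]-zc)*d[2]); c=(o[0]-x0)**2+(o[2]-zc)**2-rad**2
    t=(-b-np.sqrt(b*b-4*a*c))/(2*a); return o+t*d
E
python3 - <<'E'
from gap import *
im=dict(np.load("im9.npz",allow_pickle=True)); im={k:(v.item() if v.ndim==0 else v) for k,v in im.items()}
for v,c in [(144,(300.5,312.4,316,322.3,None,337.9)),(168,(300.7,312.7,316.5,322.9,327,338.7)),(192,(300.5,313.1,316.6,323,327,339.4)),(208,(301.6,313.6,317,None,None,339.5))]:
    print(v,[ (hit(im,u+0.0,v,rad).round(1).tolist() if u else None) for u,rad in zip(c,(65,65,62,62,65,65))])
s=telemetry.read_state(); p=np.array(s["position"]); r=R.from_quat(s["ee_rot"])
print("tip pix",proj(im,p+r.apply([0,0,111.2])), p)
E
```

```text
144 [[673.8, -91.4, 198.1], [673.4, -102.3, 198.5], [672.9, -105.5, 194.7], [672.7, -111.4, 195.0], None, [672.5, -125.6, 199.3]]
168 [[653.9, -91.4, 211.6], [653.5, -102.1, 211.8], [652.9, -105.4, 208.8], [652.7, -111.1, 208.9], [653.0, -114.8, 212.0], [652.7, -125.1, 212.1]]
192 [[633.2, -90.3, 216.8], [632.8, -101.6, 216.8], [631.9, -104.6, 213.9], [631.7, -110.4, 213.9], [632.3, -114.0, 216.9], [631.9, -125.0, 216.9]]
208 [[618.1, -90.4, 216.2], [617.6, -101.3, 216.2], [616.5, -104.3, 212.9], None, None, [616.6, -124.8, 216.0]]
tip pix [320.52350897 204.02652851] [ 628.14954814 -108.11042866  350.56347845]
```

```bash
python3 - <<'E'
from h import *
p,r=cmd(); r2=down(268.7); 
plan([628.3,-107.1,335],r2)
plan([628.3,-107.1,327],r2)
E
```

```text
xyz [-0.1, 0.0, 1.59] rot [-0.0, 0.0, -0.014] rows>= 0.4
xyz [-0.1, 0.0, 2.39] rot [-0.0, 0.0, -0.014] rows>= 0.6
```

Call:
apply_moves --steps '[{"hand": 0,"xyz": [-0.1,0,0.5],"delta_rot": [0,0,-0.014]},{"hand": 0,"xyz": [-0.1,0,1.0],"delta_rot": [0,0,-0.014]},{"hand": 0,"xyz": [-0.1,0,1.6],"delta_rot": [0,0,-0.014]},{"hand": 0,"xyz": [-0.1,0,2.0],"delta_rot": [0,0,-0.014]},{"hand": 0,"xyz": [-0.1,0,2.2],"delta_rot": [0,0,-0.014]},{"hand": 0,"xyz": [-0.1,0,2.2],"delta_rot": [0,0,-0.014]},{"hand": 0,"xyz": [-0.1,0,2.2],"delta_rot": [0,0,-0.014]}]'

```text
clock: 20.7
position: [628.4, -107.2, 328.8]
ee_rot: [-0.699, 0.715, -0.0, -0.0]
contact_force: [0.2, -0.1, -1.3]
gripper_width: 13.3
```

```bash
python3 - <<'E'
from gap import *
commit([-.1,0,2.2],[0,0,-.014])
im=get_image("wrist"); f=im["frame"]; cv2.imwrite("pics/w10.png",f)
cv2.imwrite("pics/c10.png",cv2.resize(f[110:250,270:370],None,fx=8,fy=4.2,interpolation=cv2.INTER_CUBIC))
g=cv2.cvtColor(f,cv2.COLOR_BGR2GRAY)
print("    ",list(range(306,334)))
for v in range(128,226,6): print(v,g[v,306:334].tolist())
print(im["origin"])
E
```

```text
cmd [ 628.3 -107.1  328.9] meas [ 628.4 -107.2  328.8] angerr 0.0003 F [ 0.2 -0.1 -1.3] w 13.3 t 20.7 j [ 0.08  0.37  0.17  0.   -1.37  1.46]
     [306, 307, 308, 309, 310, 311, 312, 313, 314, 315, 316, 317, 318, 319, 320, 321, 322, 323, 324, 325, 326, 327, 328, 329, 330, 331, 332, 333]
128 [168, 165, 168, 167, 166, 166, 164, 164, 143, 129, 123, 130, 176, 191, 192, 191, 198, 195, 182, 181, 185, 179, 166, 165, 166, 169, 167, 169]
134 [181, 182, 182, 178, 177, 179, 180, 184, 151, 140, 138, 135, 168, 187, 188, 189, 193, 191, 188, 200, 205, 201, 185, 184, 185, 182, 181, 183]
140 [196, 197, 197, 196, 194, 193, 192, 188, 154, 141, 139, 132, 157, 191, 197, 191, 183, 183, 189, 210, 212, 208, 195, 191, 190, 190, 191, 194]
146 [199, 201, 196, 201, 201, 207, 209, 195, 159, 150, 151, 133, 130, 127, 124, 122, 119, 149, 189, 209, 213, 213, 209, 206, 207, 207, 207, 206]
152 [212, 215, 211, 214, 210, 212, 209, 195, 161, 148, 147, 134, 128, 131, 126, 127, 127, 124, 176, 215, 218, 217, 213, 213, 213, 212, 214, 213]
158 [219, 214, 215, 215, 216, 219, 223, 211, 167, 158, 159, 139, 127, 128, 132, 133, 12
[... 996 characters left out ...]
, 124, 128, 129, 128, 126, 126, 140, 146, 140, 156, 167, 170, 169, 170, 172]
206 [242, 241, 240, 240, 239, 240, 242, 237, 198, 185, 187, 163, 136, 128, 132, 133, 131, 130, 131, 147, 151, 150, 159, 173, 177, 176, 175, 174]
212 [238, 239, 239, 239, 239, 240, 242, 236, 199, 185, 181, 143, 129, 132, 132, 131, 130, 129, 131, 129, 139, 155, 161, 173, 177, 175, 176, 175]
218 [235, 236, 236, 233, 233, 235, 236, 237, 189, 156, 134, 128, 130, 129, 129, 129, 126, 129, 131, 129, 127, 144, 172, 166, 160, 161, 163, 161]
224 [164, 170, 169, 173, 175, 175, 170, 170, 171, 173, 171, 176, 173, 172, 172, 172, 172, 177, 178, 178, 172, 171, 173, 172, 171, 173, 173, 174]
[ 696.90462936 -109.73054659  448.77620007]
```

View pics/c10.png

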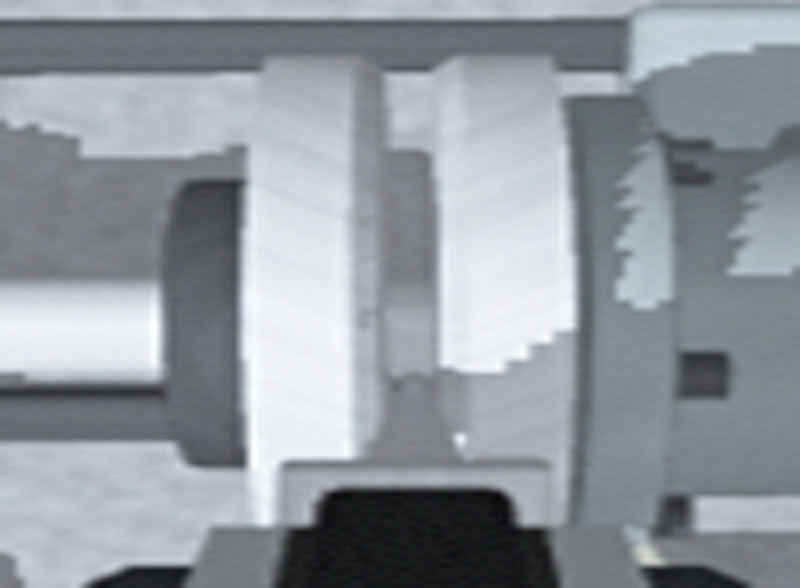

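```bash
python3 - <<'E'
from gap import *
im=get_image("wrist")
def planex(u,v,x): 
    o,d=ray(im,u,v); return o+d*(x-o[0])/d[0]
for v in (206,212,218):
    for u in (321.0,321.3): print(v,u,planex(u,v,635.3).round(2))
for v,a,b in ((164,316.7,324.1),(182,317,324.4),(194,317.1,324.5),):
    A=hit(im,a,v,62);B=hit(im,b,v,62); print(v,A.round(2),B.round(2),((A+B)/2)[1].round(2), (A-B)[1].round(2))
s=telemetry.read_state(); p=np.array(s["position"]); r=R.from_quat(s["ee_rot"])
for k in (111.2,100,90): print(k,proj(im,p+r.apply([0,-7,k])))
g=cv2.cvtColor(im["frame"],cv2.COLOR_BGR2GRAY).astype(int)
for v in range(196,222,2): print(v,g[v,312:332].tolist())
E
```

```text
206 321.0 [ 635.3  -107.87  245.55]
206 321.3 [ 635.3  -108.09  245.57]
212 321.0 [ 635.3 -107.9  259.7]
212 321.3 [ 635.3  -108.11  259.72]
218 321.0 [ 635.3  -107.93  272.15]
218 321.3 [ 635.3  -108.12  272.17]
164 [ 660.05 -104.74  205.07] [ 659.92 -110.97  205.15] -107.85 6.23
182 [ 645.93 -104.71  211.35] [ 645.8  -110.88  211.39] -107.79 6.17
194 [ 636.14 -104.56  213.46] [ 636.   -110.75  213.48] -107.66 6.19
111.2 [320.39008974 195.97512386]
100 [320.33076145 199.6510152 ]
90 [320.27284623 203.23935431]
196 [239, 233, 189, 173, 178, 144, 154, 166, 169, 169, 168, 165, 165, 231, 235, 233, 235, 240, 241, 241]
198 [243, 234, 190, 175, 175, 147, 141, 170, 159, 147, 149, 164, 138, 139, 146, 189, 206, 215, 217, 216]
200 [244, 238, 198, 180, 181, 157, 135, 153, 136, 128, 128, 147, 128, 140, 144, 143, 152, 166, 168, 168]
202 [243, 237, 195, 182, 185, 163, 134, 112, 126, 137, 131, 123, 125, 144, 147, 144, 153, 170, 172, 172]
204 [244, 237, 197, 185, 186, 163, 135, 131, 129, 136, 132, 130, 132, 145, 151, 146, 159, 173, 176, 174]
206 [243, 237, 198, 186, 185, 165, 135, 129, 130, 130, 131, 129, 129, 148, 149, 149, 161, 172, 178, 174]
208 [240, 233, 192, 184, 184, 161, 135, 131, 129, 129, 134, 130, 131, 141, 149, 151, 161, 174, 174, 172]
210 [244, 239, 196, 183, 182, 154, 134, 130, 131, 132, 132, 134, 130, 134, 146, 147, 156, 173, 174, 176]
212 [243, 236, 199, 185, 181, 140, 131, 132, 132, 134, 132, 130, 131, 131, 137, 153, 156, 177, 178, 175]
214 [240, 239, 199, 183, 161, 137, 130, 132, 132, 131, 134, 130, 131, 128, 150, 238, 231, 247, 251, 199]
216 [241, 245, 200, 166, 137, 130, 131, 132, 132, 131, 133, 131, 132, 130, 130, 185, 218, 224, 220, 179]
218 [236, 238, 189, 156, 134, 128, 130, 130, 128, 127, 129, 127, 129, 128, 125, 141, 160, 157, 159, 160]
220 [123, 125, 124, 124, 125, 124, 126, 126, 125, 128, 129, 127, 126, 124, 123, 124, 125, 126, 124, 126]
```

Call:
apply_moves --steps '[{"hand": 0,"xyz": [-0.04,0,0],"delta_rot": [0,0,0]},{"hand": 0,"xyz": [-0.04,0,0.4],"delta_rot": [0,0,0]},{"hand": 0,"xyz": [-0.04,0,0.8],"delta_rot": [0,0,0]},{"hand": 0,"xyz": [-0.04,0,1.2],"delta_rot": [0,0,0]},{"hand": 0,"xyz": [-0.04,0,1.6],"delta_rot": [0,0,0]},{"hand": 0,"xyz": [-0.04,0,1.8],"delta_rot": [0,0,0]},{"hand": 0,"xyz": [-0.04,0,1.8],"delta_rot": [0,0,0]},{"hand": 0,"xyz": [-0.04,0,1.8],"delta_rot": [0,0,0]}]'

```text
clock: 21.47
position: [628.3, -106.7, 310.7]
ee_rot: [-0.699, 0.715, 0.0, -0.0]
contact_force: [0.3, -0.0, -0.6]
gripper_width: 13.0
```

```bash
python3 - <<'E'
from gap import *
commit([-.04,0,1.8],[0,0,0]); print(np.round(telemetry.read_state()["wrist_torque"],3))
im=get_image("wrist"); f=im["frame"]
cv2.imwrite("pics/c11.png",cv2.resize(f[110:250,270:370],None,fx=8,fy=4.2,interpolation=cv2.INTER_CUBIC))
E
```

```text
cmd [ 628.4 -106.7  310.9] meas [ 628.3 -106.7  310.7] angerr 0.0004 F [ 0.3 -0.  -0.6] w 13.0 t 21.47 j [ 0.09  0.38  0.14  0.   -1.33  1.46]
[ 0.012 -0.006  0.014]
```

View pics/c11.png

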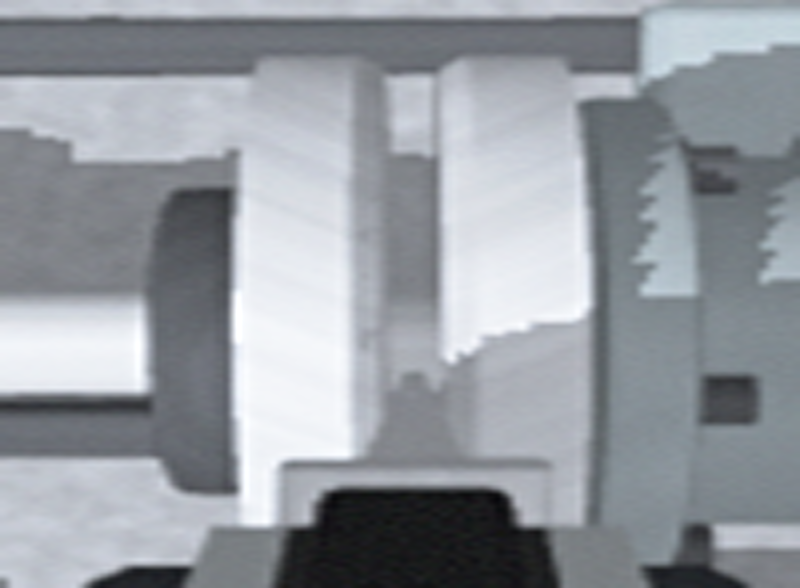

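Call:
apply_moves --steps '[{"hand": 0,"xyz": [0,0,0.3],"delta_rot": [0,0,0]},{"hand": 0,"xyz": [0,0,0.6],"delta_rot": [0,0,0]},{"hand": 0,"xyz": [0,0,0.9],"delta_rot": [0,0,0]},{"hand": 0,"xyz": [0,0,1.2],"delta_rot": [0,0,0]},{"hand": 0,"xyz": [0,0,1.4],"delta_rot": [0,0,0]},{"hand": 0,"xyz": [0,0,1.4],"delta_rot": [0,0,0]},{"hand": 0,"xyz": [0,0,1.4],"delta_rot": [0,0,0]}]'

```text
clock: 22.1
position: [628.3, -106.8, 296.7]
ee_rot: [-0.699, 0.715, 0.0, -0.0]
contact_force: [-0.4, 0.5, -2.2]
gripper_width: 13.3
```

```bash
python3 - <<'E'
from gap import *
commit([0,0,1.4],[0,0,0]); print(np.round(telemetry.read_state()["wrist_torque"],3))
E
```

```text
cmd [ 628.4 -106.7  296.9] meas [ 628.3 -106.8  296.7] angerr 0.0004 F [-0.4  0.5 -2.2] w 13.3 t 22.1 j [ 0.09  0.38  0.11  0.   -1.3   1.46]
[-0.051 -0.012  0.021]
```

Call:
apply_moves --steps '[{"hand": 0,"xyz": [0,0,0.1],"delta_rot": [0,0,0]},{"hand": 0,"xyz": [0,0,0.2],"delta_rot": [0,0,0]},{"hand": 0,"xyz": [0,0,0.3],"delta_rot": [0,0,0]},{"hand": 0,"xyz": [0,0,0.3],"delta_rot": [0,0,0]},{"hand": 0,"xyz": [0,0,0.3],"delta_rot": [0,0,0]}]'

```text
clock: 22.52
position: [628.3, -106.7, 293.8]
ee_rot: [-0.699, 0.715, 0.0, 0.0]
contact_force: [-0.4, -0.3, -0.7]
gripper_width: 13.3
```

```bash
python3 - <<'E'
from gap import *
commit([0,0,.3],[0,0,0]); print(np.round(telemetry.read_state()["wrist_torque"],3))
E
```

```text
cmd [ 628.4 -106.7  293.9] meas [ 628.3 -106.7  293.8] angerr 0.0001 F [-0.4 -0.3 -0.7] w 13.3 t 22.52 j [ 0.09  0.38  0.11 -0.   -1.29  1.46]
[-0.006 -0.04   0.025]
```

Call:
apply_moves --steps '[{"hand": 0,"xyz": [0,0,0.05],"delta_rot": [0,0,0]},{"hand": 0,"xyz": [0,0,0.1],"delta_rot": [0,0,0]},{"hand": 0,"xyz": [0,0,0.15],"delta_rot": [0,0,0]},{"hand": 0,"xyz": [0,0,0.15],"delta_rot": [0,0,0]},{"hand": 0,"xyz": [0,0,0.15],"delta_rot": [0,0,0]}]'

```text
clock: 22.93
position: [628.3, -106.7, 292.3]
ee_rot: [-0.699, 0.715, 0.0, 0.0]
contact_force: [0.9, -0.2, -1.3]
gripper_width: 13.3
```

```bash
python3 - <<'E'
from gap import *
commit([0,0,.15],[0,0,0]); print(np.round(telemetry.read_state()["wrist_torque"],3))
E
```

```text
cmd [ 628.4 -106.7  292.4] meas [ 628.3 -106.7  292.3] angerr 0.0001 F [ 0.9 -0.2 -1.3] w 13.3 t 22.93 j [ 0.09  0.38  0.1  -0.   -1.29  1.46]
[ 0.039 -0.074 -0.056]
```

Call:
apply_moves --steps '[{"hand": 0,"xyz": [0,0,0.05],"delta_rot": [0,0,0]},{"hand": 0,"xyz": [0,0,0.1],"delta_rot": [0,0,0]},{"hand": 0,"xyz": [0,0,0.15],"delta_rot": [0,0,0]},{"hand": 0,"xyz": [0,0,0.15],"delta_rot": [0,0,0]},{"hand": 0,"xyz": [0,0,0.15],"delta_rot": [0,0,0]}]'

```text
clock: 23.35
position: [628.4, -106.7, 290.8]
ee_rot: [-0.699, 0.715, 0.0, 0.0]
contact_force: [-0.5, 0.7, -1.6]
gripper_width: 13.6
```

```bash
python3 - <<'E'
from gap import *
commit([0,0,.15],[0,0,0]); print(np.round(telemetry.read_state()["wrist_torque"],3))
E
```

```text
cmd [ 628.4 -106.7  290.9] meas [ 628.4 -106.7  290.8] angerr 0.0001 F [-0.5  0.7 -1.6] w 13.6 t 23.35 j [ 0.09  0.38  0.1  -0.   -1.29  1.46]
[ 0.051 -0.001 -0.01 ]
```

Call:
apply_moves --steps '[{"hand": 0,"xyz": [0,0,0.05],"delta_rot": [0,0,0]},{"hand": 0,"xyz": [0,0,0.1],"delta_rot": [0,0,0]},{"hand": 0,"xyz": [0,0,0.1],"delta_rot": [0,0,0]},{"hand": 0,"xyz": [0,0,0.1],"delta_rot": [0,0,0]}]'

```text
clock: 23.68
position: [628.5, -106.7, 290.1]
ee_rot: [-0.699, 0.715, -0.0, 0.0]
contact_force: [-0.5, -0.9, -0.1]
gripper_width: 13.4
```

```bash
python3 - <<'E'
from gap import *
commit([0,0,.1],[0,0,0]); print(np.round(telemetry.read_state()["wrist_torque"],3))
E
```

```text
cmd [ 628.4 -106.7  289.9] meas [ 628.5 -106.7  290.1] angerr 0.0005 F [-0.5 -0.9 -0.1] w 13.4 t 23.68 j [ 0.09  0.38  0.1  -0.   -1.29  1.46]
[ 0.157 -0.023  0.037]
```

Call:
apply_moves --steps '[{"hand": 0,"xyz": [0,0,0.03],"delta_rot": [0,0,0]},{"hand": 0,"xyz": [0,0,0.05],"delta_rot": [0,0,0]},{"hand": 0,"xyz": [0,0,0.05],"delta_rot": [0,0,0]},{"hand": 0,"xyz": [0,0,0.05],"delta_rot": [0,0,0]}]'

```text
clock: 24.02
position: [628.5, -106.7, 289.7]
ee_rot: [-0.699, 0.715, -0.0, 0.0]
contact_force: [-0.4, 0.7, 1.4]
gripper_width: 13.0
```

```bash
python3 - <<'E'
from gap import *
commit([0,0,.05],[0,0,0]); 
for i in range(3):
    s=telemetry.read_state(); print(np.round(s["contact_force"],2),np.round(s["wrist_torque"],3)); im=get_image("wrist")
E
```

```text
cmd [ 628.4 -106.7  289.4] meas [ 628.5 -106.7  289.7] angerr 0.0006 F [-0.4  0.7  1.4] w 13.0 t 24.02 j [ 0.09  0.39  0.1  -0.   -1.28  1.46]
[-0.38  0.69  1.43] [0.331 0.04  0.027]
[-0.63  0.22  0.49] [ 0.262  0.07  -0.022]
[-0.68  1.16  1.44] [0.273 0.038 0.007]
```

Call:
apply_moves --steps '[{"hand": 0,"xyz": [-0.01,0,0.03],"delta_rot": [0,0,0]},{"hand": 0,"xyz": [-0.01,0,0.05],"delta_rot": [0,0,0]},{"hand": 0,"xyz": [-0.01,0,0.05],"delta_rot": [0,0,0]},{"hand": 0,"xyz": [-0.01,0,0.05],"delta_rot": [0,0,0]},{"hand": 0,"xyz": [-0.01,0,0.05],"delta_rot": [0,0,0]}]'

```text
clock: 24.58
position: [628.5, -106.7, 289.2]
ee_rot: [-0.699, 0.715, -0.0, 0.0]
contact_force: [-0.3, 0.5, 2.4]
gripper_width: 13.4
```

```bash
python3 - <<'E'
from gap import *
commit([-.01,0,.05],[0,0,0]); 
for i in range(4):
    s=telemetry.read_state(); print(np.round(s["contact_force"],2),np.round(s["wrist_torque"],3)); im=get_image("wrist")
E
```

```text
cmd [ 628.4 -106.6  288.9] meas [ 628.5 -106.7  289.2] angerr 0.0007 F [-0.3  0.5  2.4] w 13.4 t 24.58 j [ 0.09  0.39  0.1   0.   -1.28  1.46]
[-0.28  0.48  2.44] [ 0.237  0.047 -0.038]
[-0.62  1.04  2.57] [ 0.228  0.013 -0.058]
[-0.01 -0.61  2.75] [ 0.164 -0.038 -0.022]
[-0.23  0.59  3.68] [0.147 0.002 0.019]
```

Call:
apply_moves --steps '[{"hand": 0,"xyz": [-0.01,0,0.02],"delta_rot": [0,0,0]},{"hand": 0,"xyz": [-0.01,0,0.04],"delta_rot": [0,0,0]},{"hand": 0,"xyz": [-0.01,0,0.05],"delta_rot": [0,0,0]},{"hand": 0,"xyz": [-0.01,0,0.05],"delta_rot": [0,0,0]},{"hand": 0,"xyz": [-0.01,0,0.05],"delta_rot": [0,0,0]}]'

```text
clock: 25.2
position: [628.5, -106.6, 288.7]
ee_rot: [-0.699, 0.715, -0.0, 0.0]
contact_force: [-0.6, 1.4, 5.4]
gripper_width: 13.7
```

```bash
python3 - <<'E'
from gap import *
commit([-.01,0,.05],[0,0,0]); 
for i in range(5):
    s=telemetry.read_state(); print(np.round(s["contact_force"],2),np.round(s["wrist_torque"],3)); im=get_image("wrist")
print(np.round(s["position"],2))
E
```

```text
cmd [ 628.4 -106.5  288.4] meas [ 628.5 -106.6  288.7] angerr 0.0007 F [-0.6  1.4  5.4] w 13.7 t 25.2 j [ 0.09  0.39  0.1   0.   -1.28  1.46]
[-0.56  1.38  5.42] [-0.002  0.001  0.013]
[-0.44 -0.32  4.35] [0.059 0.011 0.06 ]
[-0.61 -0.29  5.  ] [-0.013 -0.031  0.001]
[0.11 0.03 5.06] [ 0.012 -0.007 -0.01 ]
[-0.39 -0.36  4.44] [-0.057 -0.029  0.058]
[ 628.5  -106.64  288.69]
```

```bash
python3 - <<'E'
from gap import *
im=get_image("wrist"); f=im["frame"]
cv2.imwrite("pics/c12.png",cv2.resize(f[110:250,270:370],None,fx=8,fy=4.2,interpolation=cv2.INTER_CUBIC))
print([(np.round(d["xyz"],1).tolist(),round(d["confidence"],2)) for d in nets.pinpoint(im,"gauge")])
im=get_image("scene"); cv2.imwrite("pics/s12.png",im["frame"])
s=telemetry.read_state(); print(s["clock"],np.round(s["contact_force"],2),np.round(s["wrist_torque"],3),R.from_quat(s["ee_rot"]).as_matrix().round(3)[2],s["gripper_width"])
print([(np.round(d["xyz"],1).tolist(),round(d["confidence"],2)) for d in nets.pinpoint(im,"pot")])
im=get_image("top"); cv2.imwrite("pics/t12.png",im["frame"])
E
```

```text
[([627.5, -110.7, 245.7], 0.58)]
25.6 [ 0.14 -0.57  5.34] [-0.05   0.004  0.03 ] [ 0.    -0.001 -1.   ] 12.823482972367326
[([328.2, 116.9, -0.1], 0.74), ([567.2, 131.4, -2.1], 0.59), ([451.5, 117.6, 2.9], 0.55)]
```

View pics/c12.png

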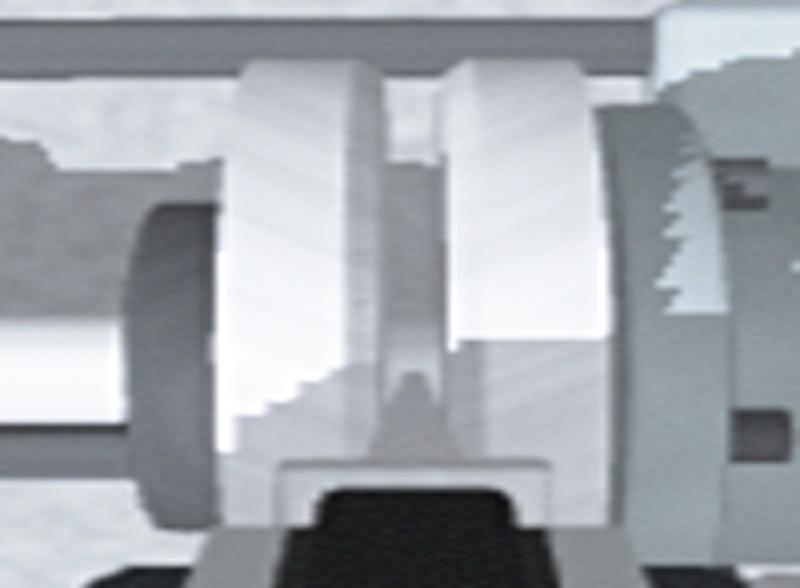

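View pics/s12.png

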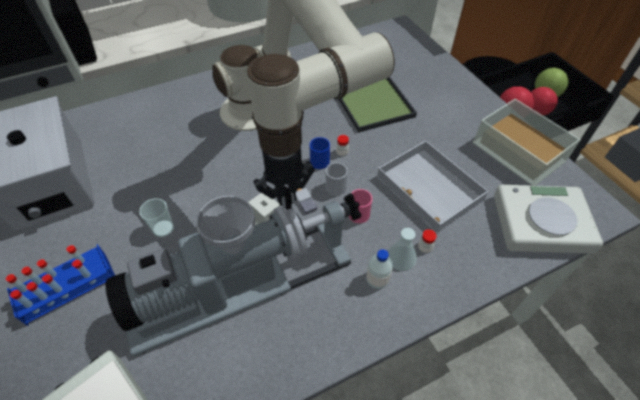

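View pics/t12.png

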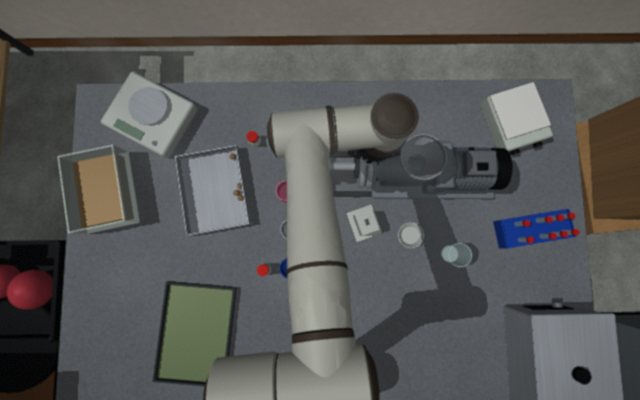

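The blade is centred in the gap (crop (413,410)). The pot stands upright (scene (336,178)) and the lumps are in the tray (top view around (238,190)). The vertical push is steady at about 5 to 6 N with no side moment, so I'm handing in.

```bash
python3 - <<'E'
from h import *
print(workorder.job_done()); st()
E
```

```text
the job is handed in; nothing more can be done
None
the job is handed in; nothing more can be done
```

I handed the job in at about 25.7 s of the 72 s allowed; no verdict is reported.

- **Lumps and pot:** I tipped all four lumps from the steel pot into the tray and set the empty pot down upright where it had stood. The last pictures show the pot upright and the lumps in the tray. I saw no bystander moved, though I did not measure their positions.
- **Gauge:** I took it from the stand, turned it in line with the plates and lowered it until it dragged. At hand-in it was still gripped, vertical and still, with its tip about 36 mm below the flat faces' top edge.
- **Push:** The force reading was about 5 N upward, or about 6 N allowing for the roughly 1 N offset before contact. The side moment was near zero, so both plates seem evenly loaded. The contact force on each plate could not be measured directly.
- **Disagreement:** The pictures gave a gap of about 6.2 mm, while the snug depth implies about 6.5 mm. The depth meets the limit for either value.

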